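# Snug the adjustable wrench and nip the lathe's hold-down nut

## Task

The adjustable wrench lies on the lathe's loose brass hold-down nut, but its jaws are set too wide. With one fingertip and a light touch (about half a kilo of finger pressure), roll its thumb knurl until the jaws sit snug on the nut, but do not screw them hard into the soft brass; only then push the wrench handle round, clockwise from above, to tighten the nut by an eighth of a turn. Leave the wrench lying snug on the nut, and the sanding block, brush and offcut on the lathe's plate where they are.

Things in the scene. Friction and masses are not known exactly. Their poses are not given: they have to be found in the camera images.
- nut_seat (a point): Foot of the loose brass hex nut on the lathe's green sole plate: centre of the nut at the plate's top face. Nut: 22 mm across flats, 13 mm high, on a fixed 14 mm stud that ends 22 mm above the plate. Plate 6 mm thick, flat for 130 mm towards the robot; the lathe's feet and tool rest start 180 mm beyond the nut.
- nut (a joint): Turn of the nut, rad; 0 at the start, grows clockwise seen from above (tightening). It drags evenly with about 0.2 N m and stays where left. An eighth of a turn is 0.785.
- wrench: Loose adjustable wrench, 0.67 kg, flat on the plate, head 17 mm thick. Origin on its underside, at the nut's centre when the fixed jaw bears; z up. Its -x is the open mouth, +y side the fixed jaw (face at y +11 mm), -y side the movable jaw. Throat 14 mm to +x. The handle (26 x 12 mm, top 14.5 mm up) leaves at x 45 mm, 0.39 rad from +x towards -y; its eye ends 258 mm from the nut.
- knurl_top (a point): Highest point of the thumb knurl, 22 mm above the plate: a dark roller 21 mm in diameter, 19 mm long, captive in the wrench head, axis along the wrench's y, 33 mm to +x of its origin; only its top 5 mm stands proud. Rolling its top towards the nut closes the jaw 0.6 mm per rad. Worm drag 2 N at the rim: a finger slips under 3 to 4 N of pressure. Once snug its drag rises; 5 to 6 N then slips harmlessly, more, rolled on, bruises the nut.
- jaw_face (a point): Middle of the movable jaw's gripping face, on the jaw, 8 mm above the wrench's underside; 30 mm long along the wrench's x, looking to +y. In the wrench's frame y = -11 mm when closed on the nut (mouth 22 mm); it starts between -14.2 and -12.2 mm. The worm is self-locking: the jaw moves only by the knurl.
- handle_end (a point): Point on the handle's middle line, 12 mm above the wrench's underside, 175 mm along the handle from its root and 218 mm from the nut: a good place to push sideways. The handle there is 26 mm wide, from 2.5 to 14.5 mm above the plate.
- sand_block: Bystander: cork sanding block 75 x 45 x 28 mm on the sole plate, about 0.2 m left of the nut; origin under its centre.
- brush: Bystander: bench brush with wooden back and handle, 205 mm long, 40 mm high, on the sole plate left of the nut; origin under its head.
- offcut: Bystander: wooden offcut 60 x 42 x 42 mm on the sole plate between the nut and the lathe; origin under its centre.

How it is judged:
By the outcome, as a careful person would: the job done as asked, in the order asked, and still so for the second after the job is handed in, with the robot touching nothing.
It also fails if it takes over 72 s, if anything falls off the work surface, if the arm or the gripper's body presses on something with over 40 N, if the wrist force passes 120 N, or if a joint passes its speed limit or range.

## Robot

A 6-joint arm with a two-finger parallel gripper is mounted at the origin on the work surface. World frame = base frame: x ahead of the robot, y to its left, z up, the work surface at z = 0. Lengths are in m, angles in rad, forces in N, time in s.
With the tool pointing down it reaches from about 0.275 to 0.85 m from the base axis. Payload 19 kg.
Tool frame: the origin (TCP) lies where the fingers leave the gripper's body, on its centre line; the fingertips stand 73 mm ahead of it and the grasp point (between the pads) lies 54 mm ahead of it; z points along the fingers, y is the direction in which the jaws open and shut (so a half turn about z gives the same grasp; the last joint's range is limited). The gripper opens to 85 mm and grips with 20 to 120 N. Pads are 22 mm wide; open, the fingers measure 114 mm over their backs; the gripper's body (76 mm by 85 mm) begins 54 mm behind the grasp point. The pads swing forward as they close: fully open they stand 13 mm farther back than shut.
Start: joints at [-1.451, 0.15, 1.437, -0, 1.554, -0.134], TCP at [0.144, -0.557, 0.304] pointing down, gripper open.
Joint ranges: [-2.8, 2.8], [-0.68, 2.1], [0.12, 2.68], [-1.39, 4.53], [0.16, 2.79], [-2.81, 2.81]. Speed limits (rad/s): [1.89, 1.89, 2.22, 3.01, 3.01, 3.01].

## Interface

Orientations are given as a unit quaternion [w, x, y, z].
In Python, from bench import get_state, snapshot, close_job gives the robot as it stands.
- The arm moves only by the tool drive_tool, never from a script. Its argument "plan" is a list of rows, each an object with "delta_pos": the shift along the world's x, y, z scaled (see below), a list of three; "spin": the turn about the world's z scaled (see below). In form: [{"delta_pos": [tx, ty, tz], "spin": spin}, ...]. A call has 1 to 12 rows; each row shifts and turns the pose as measured when the row begins; what a row does not reach is not made up. The controller multiplies each number of a shift by 0.1 m and each number of a turn by 0.1 rad. A row lasts 1/12 s, in which the tool goes at most 41.7 mm and 7.16 degrees, less where a joint would pass 70% of its speed; a pose out of reach is approached as far as the arm can. A call with a number of a shift or a turn outside -1 to 1 is refused whole. A call with a gripper value outside its range is refused whole. "gripper" is the closure, from -1 (fully open) to 1 (shut), so that 0 is half open, set as the call begins (left out, the last holds). The fingers move at their own pace and stop on an object; "newtons" is the grip in N (left out, the last holds). Time passes only in rows, so rows that do not move let the fingers close. It gives the time, the measured TCP pose, the force and the opening at its end, in the units of the state.
- get_state(): the state, without advancing time (a new reading comes with each control period).
- snapshot(name): name is "scene" or "side" or "wrist"; returns a dict with "image" (420x560x3 uint8, blue, green, red), "z_map" (420x560 float32, m along the optical axis (not along the pixel's ray), 0 where there is no reading), "mtx" (3x3 intrinsics, pixels), "camera_from_world" (4x4, takes a point from world to camera coordinates); the wrist camera has in their place "tool_from_camera" (4x4, takes a point from camera to tool coordinates, whose origin is the TCP and whose axes are the flange's). Camera axes: x right, y down, z forward; pixel columns grow to the right and rows downward; lengths in m; the calibration is good to about 2 mm. A picture is of the moment at which its call begins: read the wrist's pose just before it.
- close_job(): hands the job in, once; it reports no verdict.
The state is a dict: "t": time; "q": joint angles; "dq": joint speeds; "effort": joint torques, N m; "position": TCP position; "orientation": TCP orientation; "force": force on the tool from outside, world axes, zero at the start; "moment": the same for the moment, N m; "width": opening from 0.0 (shut) to 1.0 (fully open).
Only numpy, scipy, OpenCV 4.12 (cv2) and the standard library are available. Lean on these libraries where they do the work, as an engineer would, in place of code of your own. Each camera call takes 0.05 s, during which the arm holds its last target. There are 200 camera calls.

## Working session

There is one attempt and no reset: what is moved stays moved. The work goes in short steps, Python scripts to look and compute and a tool call to move; the robot and the scene stay as the last step left them, time stands still between calls to the robot, and variables do not carry over. Pictures are saved under pics/ and viewed, about 8 in all and at most 12, crops included, and the job is handed in when it is done.

Besides the shell and the picture viewer there is one more tool, called after "Call:" in YAML: its name, and indented under it one key for each argument. drive_tool: Moves the arm, as the interface text tells. Shifts and turns lie within -1 to 1; 1 stands for 0.1 m of shift or 0.1 rad of turn. Its arguments: {"type":"object","properties":{"plan":{"type":"array","items":{"type":"object","properties":{"delta_pos":{"type":"array","items":{"type":"number"}},"spin":{"type":"number"}}}},"gripper":{"type":"number"},"newtons":{"type":"number"}},"required":["plan"]}

```bash
ls; mkdir -p pics; python3 - <<'E'
from bench import get_state,snapshot
import cv2,numpy as np
s=get_state();print(s)
for n in("scene","side"):
    d=snapshot(n);np.savez(f"{n}0.npz",**d);cv2.imwrite(f"pics/{n}0.png",d["image"]);print(n,d["mtx"],d["camera_from_world"])
a=cv2.imread("pics/scene0.png");b=cv2.imread("pics/side0.png")
E
```

```text
pics
{'t': 0.0, 'q': array([-1.45103355e+00,  1.50986268e-01,  1.43801070e+00,  2.24930495e-05,
        1.55380457e+00, -1.34002805e-01]), 'dq': array([ 0.00094833,  0.00145681, -0.0011606 , -0.00044535, -0.00103469,
        0.00077907]), 'effort': array([ 2.02419076e-03, -7.13052106e+01, -5.70872641e+01, -1.65396750e-04,
        9.09859955e-03, -1.23272801e-05]), 'position': array([ 0.14432041, -0.55643509,  0.30328538]), 'orientation': array([-6.04344825e-04,  9.91961016e-01,  1.26542393e-01,  1.55480852e-05]), 'force': array([-0.02208736, -0.09176735, -0.39389254]), 'moment': array([-0.03073272,  0.0308979 , -0.01078945]), 'width': 1.0044937304898247}
scene [[542.03545494   0.         278.98214493]
 [  0.         542.03545494 203.32016193]
 [  0.           0.           1.        ]] [[ 0.58259888  0.81275208  0.00354871 -0.46057525]
 [ 0.61817502 -0.44027852 -0.65116393 -0.29533816]
 [-0.52767242  0.3815611  -0.75892881  1.40376651]
 [ 0.          0.          0.          1.        ]]
side [[393.98595026   0.         280.21584556]
 [  0.         393.98595026 214.9196217 ]
 [  0.           0.           1.        ]] [[ 0.92568007 -0.37829843  0.0025889  -0.54868371]
 [-0.26366074 -0.65004388 -0.71268925  0.29126606]
 [ 0.27129212  0.65903965 -0.70147511  0.56632724]
 [ 0.          0.          0.          1.        ]]
```

View pics/scene0.png

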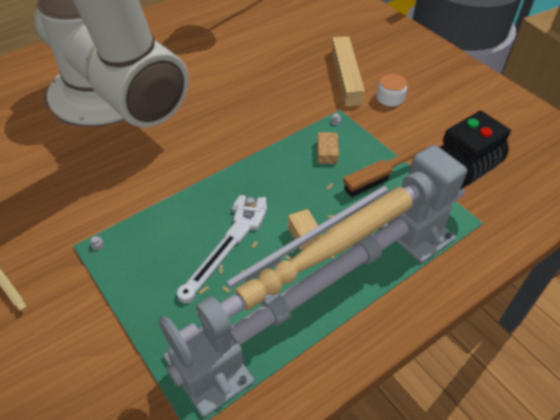

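View pics/side0.png

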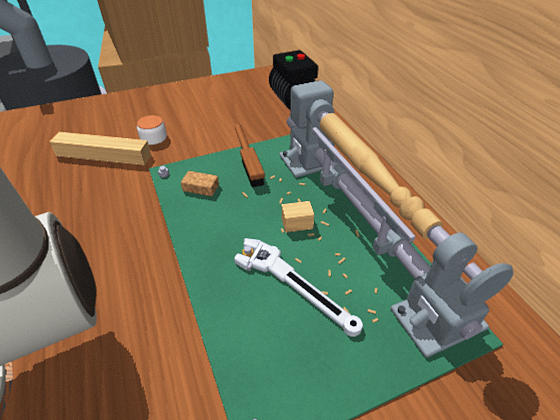

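The pictures show the wrench with its nut at scene (250,204) and side (248,251). The eye of the handle is at scene (186,292) and side (353,325). The offcut is at side (297,216), and the cork block and brush are farther left.

```bash
cat >h.py <<'E'
import numpy as np,cv2
from bench import get_state,snapshot
from scipy.spatial.transform import Rotation as R
def cam2world(d,s=None):
    if "camera_from_world" in d: return np.linalg.inv(d["camera_from_world"])
    w,x,y,z=s["orientation"];T=np.eye(4);T[:3,:3]=R.from_quat([x,y,z,w]).as_matrix();T[:3,3]=s["position"]
    return T@d["tool_from_camera"]
def ray(d,uv,z,s=None):
    T=cam2world(d,s);r=T[:3,:3]@np.linalg.inv(d["mtx"])@np.array([*uv,1.]);o=T[:3,3]
    return o+r*(z-o[2])/r[2]
def cloud(d,s=None):
    T=cam2world(d,s);h,w=d["z_map"].shape;u,v=np.meshgrid(np.arange(w),np.arange(h))
    p=np.stack([u,v,np.ones_like(u)],-1)@np.linalg.inv(d["mtx"]).T*d["z_map"][...,None]
    return p@T[:3,:3].T+T[:3,3]
E
python3 - <<'E'
from h import *
np.set_printoptions(precision=4,suppress=True)
for n,pts in(("scene",[(251,204),(186,292),(236,228)]),("side",[(248,251),(353,325),(264,256)])):
    d=dict(np.load(n+"0.npz"));c=cloud(d)
    im=d["image"].astype(int);g=(im[...,1]>im[...,2]*1.6)&(im[...,1]>im[...,0]*1.1)&(d["z_map"]>0)
    print(n,"plate z",np.median(c[g][:,2]))
    for p in pts: print(p,c[p[1],p[0]],ray(d,p,.02))
s=get_state();d=snapshot("wrist");print(d["mtx"],d["tool_from_camera"])
E
```

```text
scene plate z 0.00516647610478671
(251, 204) [0.5658 0.0897 0.0208] [0.5652 0.09   0.02  ]
(186, 292) [ 0.6752 -0.1245  0.0252] [ 0.6721 -0.1235  0.02  ]
(236, 228) [0.6004 0.0305 0.02  ] [0.6004 0.0305 0.02  ]
side plate z 0.007139167212193653
(248, 251) [0.5607 0.0853 0.0263] [0.5621 0.0905 0.02  ]
(353, 325) [ 0.6689 -0.1285  0.0254] [ 0.6712 -0.126   0.02  ]
(264, 256) [0.5842 0.0603 0.0287] [0.5865 0.0671 0.02  ]
[[305.1866   0.     278.1083]
 [  0.     305.1866 216.1801]
 [  0.       0.       1.    ]] [[ 0.0002 -0.9584 -0.2856  0.0718]
 [ 1.      0.0005 -0.0012  0.0004]
 [ 0.0013 -0.2856  0.9584 -0.0694]
 [ 0.      0.      0.      1.    ]]
```

Call:
drive_tool:
  plan:
    - {"delta_pos":[0.2,0.3,-0.03],"spin":1}
    - {"delta_pos":[0.2,0.3,-0.03],"spin":1}
    - {"delta_pos":[0.2,0.3,-0.03],"spin":1}
    - {"delta_pos":[0.2,0.3,-0.03],"spin":1}
    - {"delta_pos":[0.2,0.3,-0.03],"spin":1}
    - {"delta_pos":[0.2,0.3,-0.03],"spin":1}
    - {"delta_pos":[0.2,0.3,-0.03],"spin":1}
    - {"delta_pos":[0.2,0.3,-0.03],"spin":1}
    - {"delta_pos":[0.2,0.3,-0.03],"spin":1}
    - {"delta_pos":[0.2,0.3,-0.03],"spin":1}
    - {"delta_pos":[0.2,0.3,-0.03],"spin":1}
    - {"delta_pos":[0.2,0.3,-0.03],"spin":1}
  gripper: -1

```text
t: 1.15
position: [0.3863, -0.1828, 0.2627]
orientation: [-0.001, 0.733, 0.68, -0.001]
force: [1.2, -0.9, -0.5]
width: 0.999
```

Call:
drive_tool:
  plan:
    - {"delta_pos":[0.2,0.3,-0.1],"spin":1}
    - {"delta_pos":[0.2,0.3,-0.1],"spin":1}
    - {"delta_pos":[0.2,0.3,-0.1],"spin":1}
    - {"delta_pos":[0.2,0.3,-0.1],"spin":1}
    - {"delta_pos":[0.2,0.3,-0.1],"spin":1}
    - {"delta_pos":[0.2,0.3,-0.1],"spin":1}
    - {"delta_pos":[0.2,0.3,-0.1],"spin":1}
    - {"delta_pos":[0.2,0.2,-0.2],"spin":1}
    - {"delta_pos":[0.2,0.1,-0.2],"spin":0.6}
    - {"delta_pos":[0,0,0],"spin":0}
    - {"delta_pos":[0,0,0],"spin":0}

```text
t: 2.07
position: [0.5734, 0.0795, 0.146]
orientation: [-0.0, 0.355, 0.935, -0.0]
force: [0.2, -0.3, 0.3]
width: 0.998
```

```bash
python3 - <<'E'
from h import *
s=get_state();d=snapshot("wrist");np.savez("w1.npz",**d,pos=s["position"],ori=s["orientation"]);print(s["position"],s["orientation"],s["force"],s["q"])
cv2.imwrite("pics/w1.png",cv2.resize(d["image"],(784,588),interpolation=cv2.INTER_CUBIC))
E
```

```text
[0.57344247 0.0795293  0.1459503 ] [-2.26190510e-04  3.54638916e-01  9.35003282e-01 -2.24791710e-04] [ 0.24659923 -0.32126179  0.29744896] [ 4.86990613e-03  2.60815725e-01  1.63477505e+00 -2.71220605e-04
  1.24658556e+00 -8.40784199e-01]
```

View pics/w1.png

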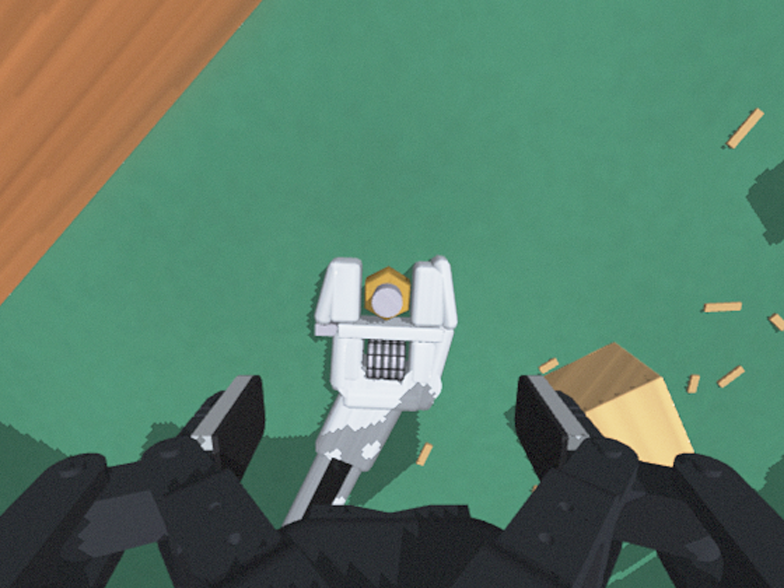

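The wrist view (in 1.4x pixels) shows the nut at (387,292), the fixed jaw at its right, the movable jaw with a gap at its left, and the knurl at (386,360). The tool is nearly aligned with the wrench.

```bash
python3 - <<'E'
from h import *
np.set_printoptions(precision=4,suppress=True)
f=np.load("w1.npz");d={k:f[k] for k in("image","z_map","mtx","tool_from_camera")};s=dict(position=f["pos"],orientation=f["ori"])
P=lambda u,v,z:ray(d,(u/1.4,v/1.4),z,s)
c=cloud(d,s);print("cloud knurl",c[257,276],"stud",c[int(300/1.4),276],"plate",c[150,200],c[250,380])
print("stud top",P(387,297,.028),"knurl",P(386.5,360,.027))
# jaw inner edges
e=[P(361,265,.023),P(359.5,318,.023)];g=[P(413,265,.023),P(413,318,.023)]
for a in(e,g):
    v=a[0]-a[1];print("jaw yaw",np.arctan2(v[1],v[0]),a)
a=P(332,400,.02);im=cv2.cvtColor(d["image"],cv2.COLOR_BGR2GRAY)
cv2.imwrite("pics/w1c.png",cv2.resize(im[175:300,215:340],(750,750),interpolation=cv2.INTER_CUBIC)[:600])
# fingertip: min z among cloud points with big lateral offset
T=cam2world(d,s);Tt=T@np.linalg.inv(d["tool_from_camera"]);q=(c-Tt[:3,3])@Tt[:3,:3]
m=(q[...,2]<.085)&(q[...,2]>0)&(d["z_map"]>0)&(abs(q[...,1])>.02)&(abs(q[...,1])<.08)&(abs(q[...,0])<.03)
for sg in(1,-1):
    k=m&(sg*q[...,1]>0);x=q[k];print(sg,x.shape,x.min(0),x.max(0));t=x[x[:,2]>x[:,2].max()-.004];print("tip",t.min(0),t.max(0))
E
```

```text
cloud knurl [0.5805 0.0703 0.0273] stud [0.558  0.0904 0.0282] plate [0.4952 0.0773 0.0051] [0.6342 0.1252 0.0063]
stud top [0.5573 0.0913 0.028 ] knurl [0.5807 0.0702 0.027 ]
jaw yaw 2.3700520227176822 [array([0.539 , 0.0916, 0.023 ]), array([0.5574, 0.0737, 0.023 ])]
jaw yaw 2.4324187252063494 [array([0.5548, 0.1094, 0.023 ]), array([0.5742, 0.0927, 0.023 ])]
1 (9817, 3) [-0.0129  0.0293  0.    ] [0.0178 0.0742 0.0605]
tip [-0.0108  0.0418  0.0565] [0.011  0.0472 0.0605]
-1 (9858, 3) [-0.0127 -0.0752  0.    ] [ 0.0176 -0.0303  0.0603]
tip [-0.0112 -0.0499  0.0563] [ 0.0111 -0.0428  0.0603]
```

View pics/w1c.png

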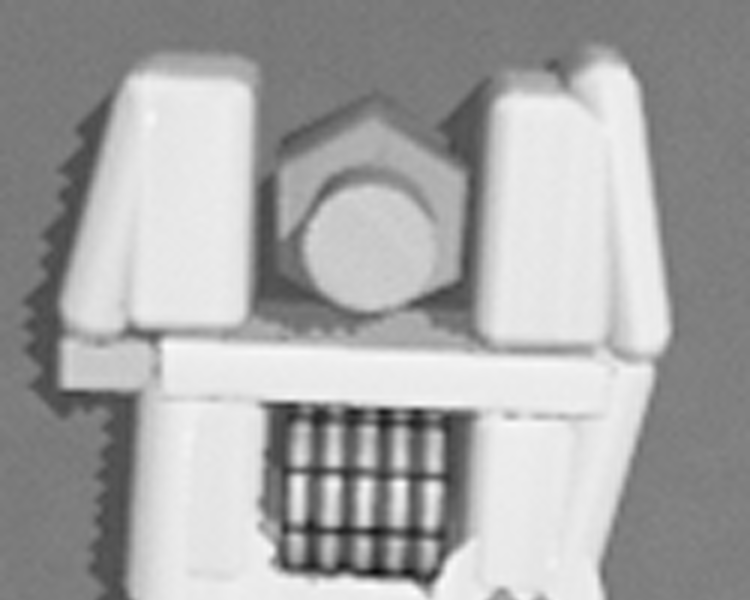

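The crop shows about 3 px of clearance on each side of the nut, with the knurl open from above. I'll put the +y finger over the knurl.

Call:
drive_tool:
  plan:
    - {"delta_pos":[-0.06,-0.17,0],"spin":-0.16}
    - {"delta_pos":[-0.06,-0.17,0],"spin":0}
    - {"delta_pos":[-0.05,-0.16,-0.15],"spin":0}
    - {"delta_pos":[0,0,-0.15],"spin":0}
    - {"delta_pos":[0,0,-0.15],"spin":0}
    - {"delta_pos":[0,0,0],"spin":0}
    - {"delta_pos":[0,0,0],"spin":0}

```text
t: 2.7
position: [0.5532, 0.0224, 0.1066]
orientation: [0.004, 0.369, 0.93, 0.001]
force: [-0.5, -0.9, -0.0]
width: 1.0
```

```bash
cat >st.py <<'E'
from h import *
s=get_state();w,x,y,z=s["orientation"];yaw=2*np.arctan2(y,x)%(2*np.pi)
xt=np.array([np.cos(2.40),np.sin(2.40),0]);yt=np.array([np.sin(2.40),-np.cos(2.40),0])
print("t %.2f"%s["t"],"p",s["position"].round(5),"yaw %.4f"%yaw,"F",s["force"].round(2),"Fx_t %.2f Fy_t %.2f"%(s["force"]@xt,s["force"]@yt),"M",s["moment"].round(3),"q6 %.2f"%s["q"][5])
E
python3 st.py
```

```text
t 2.70 p [0.55318 0.02243 0.10657] yaw 2.3862 F [-0.48 -0.91 -0.03] Fx_t -0.26 Fy_t -0.99 M [ 0.002 -0.056 -0.007] q6 -0.91
```

Call:
drive_tool:
  plan:
    - {"delta_pos":[0.034,0.073,-0.06],"spin":0.14}
    - {"delta_pos":[0,0,0],"spin":0}
    - {"delta_pos":[0,0,-0.04],"spin":0}
    - {"delta_pos":[0,0,0],"spin":0}
    - {"delta_pos":[0,0,0],"spin":0}

```text
t: 3.12
position: [0.5578, 0.0303, 0.0998]
orientation: [0.006, 0.362, 0.932, 0.001]
force: [0.6, 0.2, 1.1]
width: 0.998
```

```bash
python3 st.py
```

```text
t 3.12 p [0.55782 0.03035 0.09985] yaw 2.4004 F [0.63 0.18 1.1 ] Fx_t -0.34 Fy_t 0.56 M [ 0.045 -0.033 -0.052] q6 -0.91
```

Call:
drive_tool:
  plan:
    - {"delta_pos":[0,0,-0.03],"spin":0}
    - {"delta_pos":[0,0,-0.03],"spin":0}
    - {"delta_pos":[0,0,-0.03],"spin":0}
    - {"delta_pos":[0,0,0],"spin":0}
    - {"delta_pos":[0,0,0],"spin":0}

```text
t: 3.53
position: [0.5579, 0.0306, 0.0901]
orientation: [0.006, 0.362, 0.932, 0.001]
force: [0.8, 0.3, -0.3]
width: 1.0
```

```bash
python3 st.py; python3 -c "
from h import *
print('idle');snapshot('wrist')"; python3 st.py;  python3 -c "
from h import *
snapshot('wrist')"; python3 st.py
```

```text
t 3.53 p [0.55788 0.03058 0.09009] yaw 2.4008 F [ 0.82  0.31 -0.3 ] Fx_t -0.40 Fy_t 0.78 M [-0.044 -0.001  0.038] q6 -0.91
idle
t 3.58 p [0.55781 0.03058 0.09005] yaw 2.4008 F [-0.06 -0.35 -0.1 ] Fx_t -0.19 Fy_t -0.30 M [-0.047  0.005  0.   ] q6 -0.91
t 3.63 p [0.55789 0.03056 0.09021] yaw 2.4007 F [-0.48  0.07  0.29] Fx_t 0.40 Fy_t -0.27 M [ 0.002 -0.01  -0.019] q6 -0.91
```

Call:
drive_tool:
  plan:
    - {"delta_pos":[0,0,-0.01],"spin":0}
    - {"delta_pos":[0,0,-0.01],"spin":0}

```text
t: 3.8
position: [0.558, 0.0305, 0.0884]
orientation: [0.006, 0.362, 0.932, 0.001]
force: [-0.4, -0.2, -0.5]
width: 1.001
```

```bash
python3 st.py
```

```text
t 3.80 p [0.55801 0.03054 0.08838] yaw 2.4008 F [-0.41 -0.16 -0.46] Fx_t 0.20 Fy_t -0.40 M [-0.005 -0.018 -0.034] q6 -0.91
```

Call:
drive_tool:
  plan:
    - {"delta_pos":[0,0,-0.01],"spin":0}

```text
t: 3.88
position: [0.5581, 0.0305, 0.0874]
orientation: [0.006, 0.362, 0.932, 0.001]
force: [-0.6, 0.2, 1.0]
width: 0.998
```

```bash
python3 st.py
```

```text
t 3.88 p [0.55807 0.03049 0.08736] yaw 2.4007 F [-0.58  0.15  1.05] Fx_t 0.53 Fy_t -0.28 M [ 0.001 -0.054  0.031] q6 -0.91
```

Call:
drive_tool:
  plan:
    - {"delta_pos":[0,0,-0.005],"spin":0}
    - {"delta_pos":[0,0,0],"spin":0}

```text
t: 4.05
position: [0.5582, 0.0305, 0.087]
orientation: [0.006, 0.362, 0.932, 0.001]
force: [-2.2, -0.1, 2.6]
width: 1.0
```

```bash
python3 st.py
```

```text
t 4.05 p [0.55817 0.0305  0.08699] yaw 2.4007 F [-2.22 -0.07  2.6 ] Fx_t 1.59 Fy_t -1.55 M [0.128 0.266 0.06 ] q6 -0.91
```

Call:
drive_tool:
  plan:
    - {"delta_pos":[0,0,-0.005],"spin":0}

```text
t: 4.13
position: [0.5582, 0.0305, 0.0868]
orientation: [0.006, 0.362, 0.932, 0.001]
force: [-3.7, -1.3, 9.5]
width: 0.995
```

```bash
python3 st.py
```

```text
t 4.13 p [0.55824 0.03052 0.08676] yaw 2.4008 F [-3.69 -1.32  9.45] Fx_t 1.83 Fy_t -3.47 M [0.321 0.259 0.124] q6 -0.91
```

Call:
drive_tool:
  plan:
    - {"delta_pos":[0,0,-0.005],"spin":0}

```text
t: 4.22
position: [0.5584, 0.0305, 0.0867]
orientation: [0.007, 0.362, 0.932, 0.002]
force: [-4.6, -2.0, 10.0]
width: 1.001
```

```bash
python3 st.py
```

```text
t 4.22 p [0.55836 0.03047 0.0867 ] yaw 2.4007 F [-4.6  -2.03 10.03] Fx_t 2.02 Fy_t -4.60 M [0.161 0.397 0.072] q6 -0.91
```

Call:
drive_tool:
  plan:
    - {"delta_pos":[0,0,-0.002],"spin":0}
    - {"delta_pos":[0,0,-0.002],"spin":0}

```text
t: 4.38
position: [0.5584, 0.0304, 0.0869]
orientation: [0.007, 0.362, 0.932, 0.001]
force: [-3.1, 0.2, 5.3]
width: 1.005
```

```bash
python3 st.py
```

```text
t 4.38 p [0.55837 0.03039 0.08692] yaw 2.4009 F [-3.09  0.19  5.29] Fx_t 2.41 Fy_t -1.94 M [0.128 0.367 0.145] q6 -0.91
```

Call:
drive_tool:
  plan:
    - {"delta_pos":[-0.015,0.013,-0.0025],"spin":0}
    - {"delta_pos":[-0.015,0.013,-0.0025],"spin":0}
    - {"delta_pos":[-0.015,0.013,-0.0025],"spin":0}

```text
t: 4.63
position: [0.5545, 0.0339, 0.0869]
orientation: [0.008, 0.362, 0.932, 0.002]
force: [1.7, -3.0, 3.4]
width: 1.0
```

```bash
python3 st.py
```

```text
t 4.63 p [0.55448 0.0339  0.08688] yaw 2.4003 F [ 1.73 -3.05  3.39] Fx_t -3.33 Fy_t -1.08 M [-0.173 -0.325 -0.123] q6 -0.91
```

Call:
drive_tool:
  plan:
    - {"delta_pos":[-0.015,0.014,-0.003],"spin":0}
    - {"delta_pos":[-0.015,0.014,-0.003],"spin":0}
    - {"delta_pos":[-0.015,0.014,-0.003],"spin":0}

```text
t: 4.88
position: [0.5501, 0.0383, 0.0866]
orientation: [0.009, 0.362, 0.932, 0.002]
force: [0.1, -3.5, 7.9]
width: 1.0
```

```bash
python3 st.py
```

```text
t 4.88 p [0.55012 0.03827 0.08665] yaw 2.4001 F [ 0.13 -3.48  7.89] Fx_t -2.45 Fy_t -2.47 M [-0.342 -0.186 -0.054] q6 -0.90
```

Call:
drive_tool:
  plan:
    - {"delta_pos":[-0.015,0.014,-0.003],"spin":0}
    - {"delta_pos":[-0.015,0.014,-0.003],"spin":0}
    - {"delta_pos":[-0.007,0.007,-0.003],"spin":0}

```text
t: 5.13
position: [0.5462, 0.0421, 0.0863]
orientation: [0.01, 0.362, 0.932, 0.002]
force: [-0.6, -2.5, 3.3]
width: 1.002
```

```bash
python3 st.py
```

```text
t 5.13 p [0.54623 0.04206 0.08633] yaw 2.4001 F [-0.61 -2.52  3.32] Fx_t -1.25 Fy_t -2.27 M [-0.265 -0.099 -0.091] q6 -0.89
```

Call:
drive_tool:
  plan:
    - {"delta_pos":[0,0,0.04],"spin":0}
    - {"delta_pos":[0.04,-0.037,0.02],"spin":0}
    - {"delta_pos":[0.04,-0.037,0],"spin":0}
    - {"delta_pos":[0.04,-0.037,0],"spin":0}
    - {"delta_pos":[0,0,0],"spin":0}

```text
t: 5.55
position: [0.5585, 0.0307, 0.0923]
orientation: [0.009, 0.362, 0.932, 0.002]
force: [0.2, -0.3, -0.6]
width: 1.001
```

```bash
python3 st.py; python3 - <<'E'
from h import *
s=get_state();d=snapshot("wrist");np.savez("w2.npz",**d,pos=s["position"],ori=s["orientation"])
cv2.imwrite("pics/w2.png",cv2.resize(d["image"][:300,200:560],(792,660),interpolation=cv2.INTER_CUBIC)[:600])
E
python3 st.py
```

```text
t 5.55 p [0.55849 0.03066 0.09226] yaw 2.4013 F [ 0.23 -0.27 -0.59] Fx_t -0.35 Fy_t -0.04 M [ 0.028 -0.043 -0.071] q6 -0.91
t 5.60 p [0.55813 0.03088 0.09211] yaw 2.4011 F [ 0.61 -0.99 -0.02] Fx_t -1.12 Fy_t -0.32 M [0.005 0.001 0.011] q6 -0.91
```

View pics/w2.png

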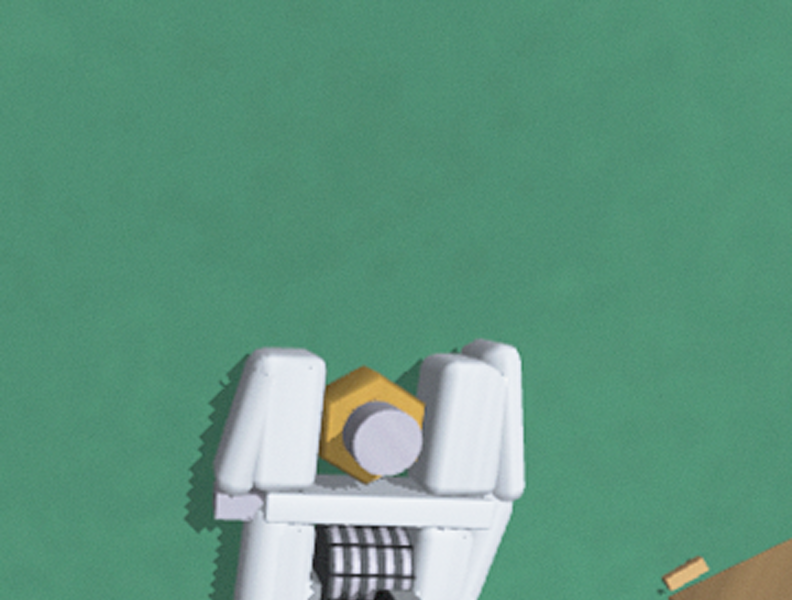

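The second view shows the mouth narrowed by about 0.8 mm, so the roll works. The finger sits toward the knurl's right end, so I'll shift it about 3 mm and stroke again.

Call:
drive_tool:
  plan:
    - {"delta_pos":[-0.02,-0.022,-0.02],"spin":0}
    - {"delta_pos":[0,0,-0.02],"spin":0}
    - {"delta_pos":[0,0,-0.007],"spin":0}
    - {"delta_pos":[0,0,-0.0025],"spin":0}
    - {"delta_pos":[0,0,-0.0025],"spin":0}
    - {"delta_pos":[0,0,-0.0025],"spin":0}

```text
t: 6.1
position: [0.5562, 0.0284, 0.0867]
orientation: [0.009, 0.362, 0.932, 0.002]
force: [-2.5, -0.8, 6.8]
width: 1.0
```

```bash
python3 st.py
```

```text
t 6.10 p [0.55617 0.02836 0.08674] yaw 2.4005 F [-2.51 -0.83  6.81] Fx_t 1.29 Fy_t -2.31 M [0.078 0.32  0.107] q6 -0.92
```

Call:
drive_tool:
  plan:
    - {"delta_pos":[-0.015,0.014,-0.002],"spin":0}
    - {"delta_pos":[-0.015,0.014,-0.002],"spin":0}
    - {"delta_pos":[-0.015,0.014,-0.0025],"spin":0}

```text
t: 6.35
position: [0.5521, 0.0322, 0.0867]
orientation: [0.01, 0.362, 0.932, 0.002]
force: [1.8, -0.5, 4.1]
width: 0.997
```

```bash
python3 st.py
```

```text
t 6.35 p [0.55209 0.0322  0.08675] yaw 2.4002 F [ 1.83 -0.55  4.07] Fx_t -1.72 Fy_t 0.83 M [-0.179 -0.313 -0.098] q6 -0.91
```

Call:
drive_tool:
  plan:
    - {"delta_pos":[-0.015,0.014,-0.0025],"spin":0}
    - {"delta_pos":[-0.015,0.014,-0.0025],"spin":0}

```text
t: 6.52
position: [0.5491, 0.0352, 0.0866]
orientation: [0.011, 0.362, 0.932, 0.002]
force: [1.0, -4.1, 6.2]
width: 0.999
```

```bash
python3 st.py
```

```text
t 6.52 p [0.54912 0.03518 0.08659] yaw 2.4001 F [ 1.   -4.14  6.18] Fx_t -3.53 Fy_t -2.38 M [-0.244 -0.26  -0.05 ] q6 -0.90
```

Call:
drive_tool:
  plan:
    - {"delta_pos":[-0.015,0.014,-0.0025],"spin":0}
    - {"delta_pos":[-0.015,0.014,-0.0025],"spin":0}

```text
t: 6.68
position: [0.5461, 0.0381, 0.0865]
orientation: [0.012, 0.362, 0.932, 0.002]
force: [1.4, -3.3, 5.2]
width: 0.998
```

```bash
python3 st.py
```

```text
t 6.68 p [0.54609 0.03813 0.08647] yaw 2.4001 F [ 1.41 -3.29  5.16] Fx_t -3.27 Fy_t -1.48 M [-0.271 -0.22  -0.118] q6 -0.90
```

Call:
drive_tool:
  plan:
    - {"delta_pos":[-0.015,0.014,-0.0025],"spin":0}
    - {"delta_pos":[-0.01,0.01,-0.0025],"spin":0}

```text
t: 6.85
position: [0.5433, 0.0409, 0.0861]
orientation: [0.012, 0.362, 0.932, 0.002]
force: [-0.0, -0.5, 2.2]
width: 0.998
```

```bash
python3 st.py
```

```text
t 6.85 p [0.54332 0.04088 0.08615] yaw 2.4002 F [-0.01 -0.48  2.18] Fx_t -0.32 Fy_t -0.37 M [-0.028 -0.169 -0.045] q6 -0.89
```

Call:
drive_tool:
  plan:
    - {"delta_pos":[0,0,0.04],"spin":0}
    - {"delta_pos":[0.04,-0.037,0.02],"spin":0}
    - {"delta_pos":[0.04,-0.037,0],"spin":0}
    - {"delta_pos":[0.04,-0.037,0],"spin":0}
    - {"delta_pos":[0.01,-0.01,0],"spin":0}
    - {"delta_pos":[0,0,0],"spin":0}

```text
t: 7.35
position: [0.5568, 0.0281, 0.0917]
orientation: [0.01, 0.362, 0.932, 0.002]
force: [-0.1, -0.6, -0.4]
width: 1.002
```

```bash
python3 st.py; python3 - <<'E'
from h import *
s=get_state();d=snapshot("wrist");np.savez("w3.npz",**d,pos=s["position"],ori=s["orientation"])
a=np.load("w2.npz")["image"];b=d["image"]
f=lambda im:cv2.resize(im[150:275,280:450],(0,0),fx=4.5,fy=4.5,interpolation=cv2.INTER_CUBIC)[:,:]
cv2.imwrite("pics/w3.png",np.vstack([f(a)[:300],f(b)[:300]]))
# sharp edge profiles along image rows through jaws
for n in("w2","w3"):
    z=np.load(n+".npz");g=z["image"][...,1].astype(int);bl=z["image"][...,0].astype(int);print(n)
    for v in(175,185,195): print(v,list(bl[v,335:412]))
E
```

```text
t 7.35 p [0.55676 0.02806 0.09175] yaw 2.4009 F [-0.05 -0.65 -0.44] Fx_t -0.40 Fy_t -0.52 M [-0.024  0.012  0.042] q6 -0.92
w2
175 [np.int64(239), np.int64(238), np.int64(239), np.int64(240), np.int64(240), np.int64(241), np.int64(240), np.int64(241), np.int64(239), np.int64(236), np.int64(234), np.int64(231), np.int64(187), np.int64(58), np.int64(34), np.int64(49), np.int64(46), np.int64(46), np.int64(50), np.int64(55), np.int64(53), np.int64(54), np.int64(60), np.int64(53), np.int64(53), np.int64(58), np.int64(59), np.int64(64), np.int64(68), np.int64(72), np.int64(73), np.int64(84), np.int64(85), np.int64(88), np.int64(87), np.int64(80), np.int64(88), np.int64(85), np.int64(84), np.int64(85), np.int64(88), np.int64(86), np.int64(82), np.int64(75), np.int64(66), np.int64(71), np.int64(76), np.int64(82), np.int64(81), np.int64(81), np.int64(87), np.int64(80), np.int64(83), np.int64(80), np.int64(88), np.int64(107), np.int64(107), np.int64(109), np.int64(110), np.int64(108), np.int64(109), np.int64(112), np.int64(109), np.int64(110), np.int64(122), np.int64(145), np.int64(169), np.in
[... 5129 characters left out ...]
p.int64(94), np.int64(91), np.int64(88), np.int64(115), np.int64(186), np.int64(221), np.int64(218), np.int64(216), np.int64(216), np.int64(216), np.int64(215), np.int64(214), np.int64(215), np.int64(215), np.int64(215), np.int64(215), np.int64(215), np.int64(214), np.int64(215), np.int64(216), np.int64(216), np.int64(217), np.int64(219), np.int64(220), np.int64(217), np.int64(218), np.int64(217), np.int64(217), np.int64(215), np.int64(217), np.int64(213), np.int64(215), np.int64(222), np.int64(188), np.int64(101), np.int64(109), np.int64(108), np.int64(116), np.int64(133), np.int64(155), np.int64(181), np.int64(198), np.int64(209), np.int64(218), np.int64(226), np.int64(232), np.int64(238)]
```

View pics/w3.png

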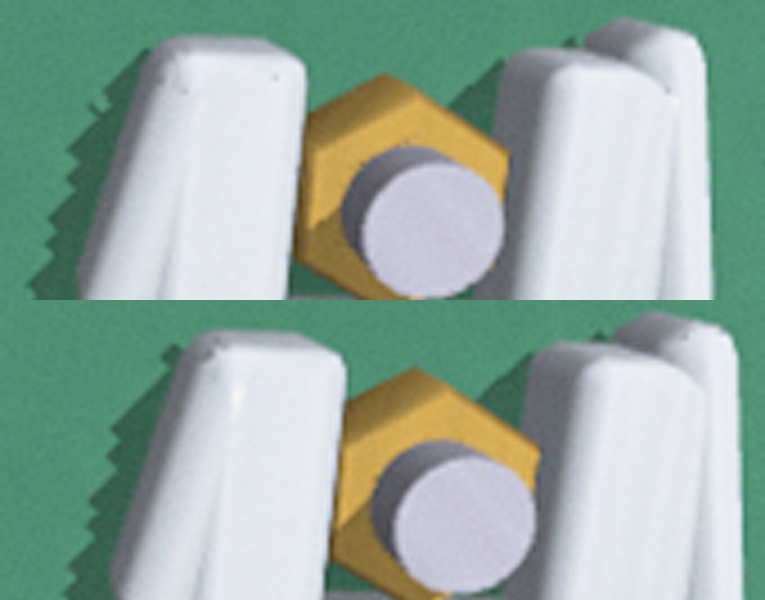

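The mouth narrowed by another 0.6 mm or so, measured from the jaw edges in the two stacked crops (top before, bottom after). The nut now sits close to both jaws, so I'll do the next stroke lighter.

Call:
drive_tool:
  plan:
    - {"delta_pos":[0,0,-0.025],"spin":0}
    - {"delta_pos":[0,0,-0.013],"spin":0}
    - {"delta_pos":[0,0,-0.005],"spin":0}
    - {"delta_pos":[0,0,-0.002],"spin":0}
    - {"delta_pos":[0,0,-0.002],"spin":0}
    - {"delta_pos":[0,0,-0.002],"spin":0}

```text
t: 7.9
position: [0.5567, 0.0281, 0.0867]
orientation: [0.011, 0.362, 0.932, 0.002]
force: [-2.2, -1.3, 5.4]
width: 0.999
```

```bash
python3 st.py
```

```text
t 7.90 p [0.55672 0.02813 0.08674] yaw 2.4009 F [-2.24 -1.27  5.38] Fx_t 0.79 Fy_t -2.45 M [0.001 0.205 0.115] q6 -0.92
```

Call:
drive_tool:
  plan:
    - {"delta_pos":[-0.015,0.014,-0.002],"spin":0}
    - {"delta_pos":[-0.015,0.014,-0.002],"spin":0}

```text
t: 8.07
position: [0.5541, 0.0308, 0.0868]
orientation: [0.011, 0.362, 0.932, 0.002]
force: [1.9, -1.7, 2.8]
width: 0.999
```

```bash
python3 st.py
```

```text
t 8.07 p [0.55407 0.03075 0.08684] yaw 2.4007 F [ 1.88 -1.74  2.81] Fx_t -2.56 Fy_t -0.02 M [-0.139 -0.24  -0.109] q6 -0.91
```

Call:
drive_tool:
  plan:
    - {"delta_pos":[-0.015,0.014,-0.0022],"spin":0}
    - {"delta_pos":[-0.015,0.014,-0.0022],"spin":0}

```text
t: 8.23
position: [0.5511, 0.0338, 0.0867]
orientation: [0.012, 0.362, 0.932, 0.002]
force: [1.3, -2.8, 3.9]
width: 1.002
```

```bash
python3 st.py
```

```text
t 8.23 p [0.55105 0.03382 0.08668] yaw 2.4006 F [ 1.26 -2.78  3.94] Fx_t -2.81 Fy_t -1.20 M [-0.288 -0.263 -0.089] q6 -0.91
```

Call:
drive_tool:
  plan:
    - {"delta_pos":[-0.015,0.014,-0.0022],"spin":0}
    - {"delta_pos":[-0.015,0.014,-0.0022],"spin":0}

```text
t: 8.4
position: [0.5478, 0.0368, 0.0865]
orientation: [0.012, 0.362, 0.932, 0.002]
force: [-0.1, -5.3, 5.7]
width: 1.001
```

```bash
python3 st.py
```

```text
t 8.40 p [0.54783 0.0368  0.0865 ] yaw 2.4006 F [-0.09 -5.27  5.71] Fx_t -3.49 Fy_t -3.94 M [-0.474 -0.15  -0.156] q6 -0.90
```

Call:
drive_tool:
  plan:
    - {"delta_pos":[0,0,0.04],"spin":0}
    - {"delta_pos":[0.04,-0.037,0.02],"spin":0}
    - {"delta_pos":[0.04,-0.037,0],"spin":0}
    - {"delta_pos":[0.01,-0.013,0],"spin":0}
    - {"delta_pos":[0,0,0],"spin":0}

```text
t: 8.82
position: [0.5567, 0.0281, 0.0924]
orientation: [0.011, 0.362, 0.932, 0.002]
force: [0.4, -0.1, 0.8]
width: 0.997
```

```bash
cat >mouth.py <<'E'
import sys
from h import *
def load(n):
    z=np.load(n+".npz");return {k:z[k] for k in("image","z_map","mtx","tool_from_camera")},dict(position=z["pos"],orientation=z["ori"])
def mouth(n):
    d,s=load(n);b=cv2.GaussianBlur(d["image"][...,0],(3,3),0).astype(float);L=[];Rr=[]
    for v in range(172,192):
        r=b[v];c=np.where(r[300:430]<100)[0]+300
        u=c[0];ul=u-1+(r[u-1]-150)/(r[u-1]-r[u])   # first drop = movable jaw edge
        u=int(ul)+1
        w=next(k for k in range(int(ul)+45,440) if r[k]>=190)
        ur=w-1+(190-r[w-1])/(r[w]-r[w-1])
        L.append(ray(d,(ul,v),.0225,s)[:2]);Rr.append(ray(d,(ur,v),.023,s)[:2])
    L=np.array(L);Rr=np.array(Rr);dl=np.array([np.median(np.diff(L[:,i])) for i in(0,1)])
    def fit(P):
        x,y,x0,y0=[*cv2.fitLine(P.astype(np.float32),cv2.DIST_HUBER,0,1e-4,1e-4).ravel()];return np.array([x,y])*np.sign(-x),np.array([x0,y0])
    a,p=fit(L);e,q=fit(Rr);nrm=np.array([e[1],-e[0]])
    # stud disc
    print(n,"mouth mm %.2f"%((q-p)@nrm*1e3),"yawL %.3f yawR %.3f"%(np.arctan2(a[1],a[0]),np.arctan2(e[1],e[0])))
if __name__=="__main__":
    s=get_state();n=sys.argv[1];d=snapshot("wrist");np.savez(n+".npz",**d,pos=s["position"],ori=s["orientation"])
    for k in sys.argv[2:]+[n]:
        try: mouth(k)
        except Exception as ex: print(k,ex)
E
python3 st.py; python3 mouth.py w4 w2 w3
```

```text
t 8.82 p [0.55665 0.02813 0.09238] yaw 2.4017 F [ 0.4  -0.13  0.77] Fx_t -0.38 Fy_t 0.18 M [-0.019  0.013 -0.003] q6 -0.92
w2 cannot convert float infinity to integer
w3 mouth mm 0.00 yawL 2.137 yawR 0.000
w4 mouth mm 0.00 yawL 2.117 yawR 0.000mouth.py:12: RuntimeWarning: divide by zero encountered in scalar divide
  ur=w-1+(190-r[w-1])/(r[w]-r[w-1])
h.py:10: RuntimeWarning: invalid value encountered in divide
  return o+r*(z-o[2])/r[2]
mouth.py:9: RuntimeWarning: divide by zero encountered in scalar divide
  u=c[0];ul=u-1+(r[u-1]-150)/(r[u-1]-r[u])   # first drop = movable jaw edge
```

```bash
sed -i 's/r\[300:430\]<100)\[0\]+300/r[338:430]<150)[0]+338/; s/range(172,192)/range(172,190)/' mouth.py
python3 - <<'E'
from mouth import *
for n in("w2","w3","w4"):
    mouth(n)
    d,s=load(n);b=d["image"][...,0];print([int(x) for x in b[180,338:420]])
E
```

```text
w2 mouth mm 24.96 yawL 2.346 yawR 2.371
[240, 240, 240, 240, 240, 239, 235, 236, 213, 80, 47, 50, 53, 60, 60, 58, 65, 69, 74, 85, 84, 84, 84, 82, 90, 86, 86, 86, 87, 87, 84, 84, 83, 84, 82, 85, 84, 84, 88, 86, 83, 85, 87, 89, 87, 84, 86, 84, 71, 65, 71, 93, 104, 110, 110, 106, 104, 107, 110, 111, 119, 139, 162, 187, 202, 214, 220, 226, 234, 239, 240, 240, 238, 240, 238, 239, 240, 240, 239, 239, 238, 238]
w3 mouth mm 24.12 yawL 2.378 yawR 2.372
[237, 238, 240, 239, 239, 240, 239, 240, 240, 239, 240, 240, 240, 240, 236, 234, 229, 167, 48, 59, 63, 68, 76, 85, 84, 85, 88, 88, 81, 84, 85, 86, 86, 87, 89, 86, 89, 93, 96, 98, 105, 100, 91, 89, 82, 82, 87, 85, 86, 86, 91, 91, 88, 88, 88, 87, 78, 66, 73, 93, 105, 112, 106, 107, 109, 112, 113, 123, 151, 168, 194, 202, 214, 221, 230, 235, 240, 240, 239, 239, 238, 239]
w4 mouth mm 23.60 yawL 2.383 yawR 2.379
[238, 239, 238, 239, 238, 239, 238, 240, 239, 239, 240, 240, 240, 239, 237, 235, 231, 184, 46, 64, 63, 64, 78, 82, 89, 87, 86, 80, 86, 81, 87, 87, 82, 87, 80, 88, 91, 94, 98, 102, 101, 98, 95, 84, 79, 82, 81, 88, 89, 89, 87, 89, 88, 88, 91, 84, 75, 68, 74, 95, 109, 112, 114, 111, 111, 112, 131, 156, 181, 194, 209, 216, 223, 231, 239, 241, 240, 239, 238, 238, 239, 240]
```

Call:
drive_tool:
  plan:
    - {"delta_pos":[0,0,-0.025],"spin":0}
    - {"delta_pos":[0,0,-0.018],"spin":0}
    - {"delta_pos":[0,0,-0.006],"spin":0}
    - {"delta_pos":[0,0,-0.002],"spin":0}
    - {"delta_pos":[0,0,-0.002],"spin":0}
    - {"delta_pos":[0,0,-0.002],"spin":0}

```text
t: 9.37
position: [0.5567, 0.0281, 0.0866]
orientation: [0.011, 0.362, 0.932, 0.002]
force: [-3.9, -1.0, 5.6]
width: 0.999
```

```bash
python3 st.py
```

```text
t 9.37 p [0.5567  0.02814 0.08663] yaw 2.4014 F [-3.86 -1.    5.59] Fx_t 2.17 Fy_t -3.34 M [0.036 0.304 0.037] q6 -0.92
```

Call:
drive_tool:
  plan:
    - {"delta_pos":[-0.015,0.014,-0.0022],"spin":0}
    - {"delta_pos":[-0.015,0.014,-0.0022],"spin":0}

```text
t: 9.53
position: [0.5543, 0.0305, 0.0868]
orientation: [0.012, 0.362, 0.932, 0.002]
force: [1.6, -1.1, 1.3]
width: 0.996
```

```bash
python3 st.py
```

```text
t 9.53 p [0.55425 0.03047 0.08681] yaw 2.4011 F [ 1.56 -1.11  1.31] Fx_t -1.91 Fy_t 0.23 M [-0.065 -0.269 -0.085] q6 -0.91
```

Call:
drive_tool:
  plan:
    - {"delta_pos":[-0.015,0.014,-0.0022],"spin":0}
    - {"delta_pos":[-0.015,0.014,-0.0022],"spin":0}

```text
t: 9.7
position: [0.5514, 0.0334, 0.0867]
orientation: [0.013, 0.362, 0.932, 0.002]
force: [0.7, -1.7, 3.1]
width: 0.998
```

```bash
python3 st.py
```

```text
t 9.70 p [0.55142 0.03338 0.08667] yaw 2.4010 F [ 0.67 -1.73  3.1 ] Fx_t -1.66 Fy_t -0.83 M [-0.303 -0.25  -0.104] q6 -0.91
```

Call:
drive_tool:
  plan:
    - {"delta_pos":[-0.015,0.014,-0.002],"spin":0}
    - {"delta_pos":[-0.015,0.014,-0.002],"spin":0}

```text
t: 9.87
position: [0.5483, 0.0363, 0.0865]
orientation: [0.013, 0.362, 0.932, 0.002]
force: [-0.5, -3.8, 5.7]
width: 0.999
```

```bash
python3 st.py
```

```text
t 9.87 p [0.54832 0.03626 0.0865 ] yaw 2.4009 F [-0.53 -3.76  5.68] Fx_t -2.14 Fy_t -3.13 M [-0.409 -0.182 -0.114] q6 -0.90
```

Call:
drive_tool:
  plan:
    - {"delta_pos":[0,0,0.04],"spin":0}
    - {"delta_pos":[0.04,-0.037,0.02],"spin":0}
    - {"delta_pos":[0.04,-0.037,0],"spin":0}
    - {"delta_pos":[0.01,-0.013,0],"spin":0}
    - {"delta_pos":[0,0,0],"spin":0}

```text
t: 10.28
position: [0.5572, 0.0275, 0.0924]
orientation: [0.012, 0.361, 0.932, 0.002]
force: [-0.2, 0.4, 0.3]
width: 1.0
```

```bash
python3 st.py; python3 mouth.py w5
```

```text
t 10.28 p [0.55722 0.02752 0.0924 ] yaw 2.4019 F [-0.15  0.36  0.33] Fx_t 0.35 Fy_t 0.16 M [-0.018  0.041 -0.015] q6 -0.92
w5 mouth mm 23.18 yawL 2.384 yawR 2.378
```

Call:
drive_tool:
  plan:
    - {"delta_pos":[-0.005,0.006,-0.025],"spin":0}
    - {"delta_pos":[0,0,-0.018],"spin":0}
    - {"delta_pos":[0,0,-0.006],"spin":0}
    - {"delta_pos":[0,0,-0.002],"spin":0}
    - {"delta_pos":[0,0,-0.002],"spin":0}
    - {"delta_pos":[-0.015,0.014,-0.003],"spin":0}
    - {"delta_pos":[-0.015,0.014,-0.003],"spin":0}

```text
t: 10.92
position: [0.5544, 0.0304, 0.0867]
orientation: [0.013, 0.362, 0.932, 0.002]
force: [1.0, -3.1, 4.5]
width: 0.999
```

```bash
python3 st.py
```

```text
t 10.92 p [0.5544  0.03041 0.08674] yaw 2.4013 F [ 0.99 -3.14  4.51] Fx_t -2.85 Fy_t -1.65 M [-0.291 -0.183 -0.127] q6 -0.91
```

Call:
drive_tool:
  plan:
    - {"delta_pos":[-0.015,0.014,-0.0028],"spin":0}
    - {"delta_pos":[-0.015,0.014,-0.0025],"spin":0}

```text
t: 11.08
position: [0.5517, 0.0332, 0.0867]
orientation: [0.014, 0.362, 0.932, 0.002]
force: [0.7, -1.1, 2.0]
width: 0.998
```

```bash
python3 st.py
```

```text
t 11.08 p [0.5517  0.03318 0.08669] yaw 2.4011 F [ 0.65 -1.13  1.99] Fx_t -1.24 Fy_t -0.39 M [-0.157 -0.303 -0.116] q6 -0.91
```

Call:
drive_tool:
  plan:
    - {"delta_pos":[-0.015,0.014,-0.002],"spin":0}
    - {"delta_pos":[-0.015,0.014,-0.002],"spin":0}

```text
t: 11.25
position: [0.5487, 0.0362, 0.0865]
orientation: [0.015, 0.362, 0.932, 0.002]
force: [1.3, -2.7, 4.1]
width: 1.001
```

```bash
python3 st.py
```

```text
t 11.25 p [0.54874 0.03618 0.0865 ] yaw 2.4010 F [ 1.33 -2.68  4.06] Fx_t -2.79 Fy_t -1.08 M [-0.254 -0.349 -0.147] q6 -0.90
```

Call:
drive_tool:
  plan:
    - {"delta_pos":[0,0,0.04],"spin":0}
    - {"delta_pos":[0.04,-0.037,0.02],"spin":0}
    - {"delta_pos":[0.04,-0.037,0],"spin":0}
    - {"delta_pos":[0.01,-0.013,0],"spin":0}
    - {"delta_pos":[0,0,0],"spin":0}

```text
t: 11.67
position: [0.5577, 0.0273, 0.0925]
orientation: [0.013, 0.361, 0.932, 0.002]
force: [0.0, -0.1, -0.0]
width: 1.001
```

```bash
python3 st.py; python3 mouth.py w6; python3 - <<'E'
import cv2,numpy as np
b=np.load("w6.npz")["image"];cv2.imwrite("pics/w6.png",cv2.resize(b[150:275,280:450],(0,0),fx=4.5,fy=4.5,interpolation=cv2.INTER_CUBIC))
E
```

```text
t 11.67 p [0.55766 0.02732 0.09248] yaw 2.4021 F [ 0.01 -0.07 -0.03] Fx_t -0.05 Fy_t -0.05 M [-0.045 -0.027 -0.036] q6 -0.92
w6 mouth mm 22.98 yawL 2.369 yawR 2.375
```

View pics/w6.png

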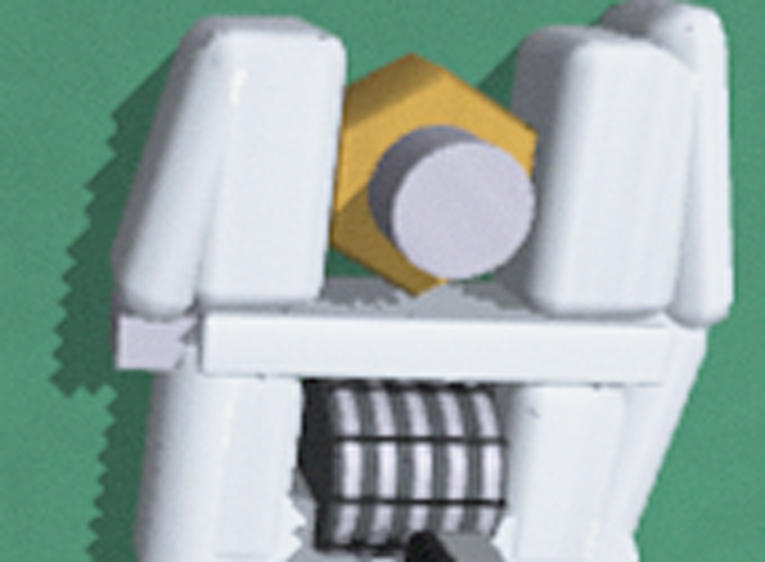

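The crop shows the nut close between both jaws, and the mouth reads 22.98 (raw edge measure). I'll do another stroke with steadier pressure and read it more often.

Call:
drive_tool:
  plan:
    - {"delta_pos":[-0.023,-0.005,-0.025],"spin":0}
    - {"delta_pos":[0,0,-0.018],"spin":0}
    - {"delta_pos":[0,0,-0.006],"spin":0}
    - {"delta_pos":[0,0,-0.002],"spin":0}
    - {"delta_pos":[-0.015,0.014,-0.003],"spin":0}
    - {"delta_pos":[-0.015,0.014,-0.0028],"spin":0}

```text
t: 12.22
position: [0.5528, 0.029, 0.0867]
orientation: [0.014, 0.362, 0.932, 0.002]
force: [0.7, -1.3, 2.4]
width: 1.0
```

```bash
python3 st.py
```

```text
t 12.22 p [0.55283 0.02902 0.08673] yaw 2.4011 F [ 0.68 -1.29  2.35] Fx_t -1.37 Fy_t -0.49 M [-0.133 -0.251 -0.14 ] q6 -0.91
```

Call:
drive_tool:
  plan:
    - {"delta_pos":[-0.015,0.014,-0.0028],"spin":0}

```text
t: 12.3
position: [0.5516, 0.0304, 0.0867]
orientation: [0.015, 0.362, 0.932, 0.002]
force: [0.4, -1.4, 2.8]
width: 0.997
```

```bash
python3 st.py
```

```text
t 12.30 p [0.55156 0.03036 0.08672] yaw 2.4010 F [ 0.4  -1.44  2.82] Fx_t -1.27 Fy_t -0.79 M [-0.075 -0.252 -0.124] q6 -0.91
```

Call:
drive_tool:
  plan:
    - {"delta_pos":[-0.015,0.014,-0.0028],"spin":0}

```text
t: 12.38
position: [0.5501, 0.0318, 0.0866]
orientation: [0.015, 0.362, 0.932, 0.002]
force: [1.3, -1.5, 3.2]
width: 1.002
```

```bash
python3 st.py
```

```text
t 12.38 p [0.55012 0.03182 0.08664] yaw 2.4010 F [ 1.29 -1.52  3.19] Fx_t -1.98 Fy_t -0.25 M [-0.152 -0.304 -0.106] q6 -0.91
```

Call:
drive_tool:
  plan:
    - {"delta_pos":[-0.015,0.014,-0.0025],"spin":0}

```text
t: 12.47
position: [0.5486, 0.0333, 0.0865]
orientation: [0.015, 0.362, 0.932, 0.002]
force: [1.6, -2.6, 3.8]
width: 0.999
```

```bash
python3 st.py
```

```text
t 12.47 p [0.54865 0.03333 0.08649] yaw 2.4010 F [ 1.62 -2.57  3.83] Fx_t -2.93 Fy_t -0.81 M [-0.198 -0.391 -0.143] q6 -0.91
```

Call:
drive_tool:
  plan:
    - {"delta_pos":[-0.015,0.014,-0.0025],"spin":0}

```text
t: 12.55
position: [0.5472, 0.0348, 0.0864]
orientation: [0.016, 0.362, 0.932, 0.002]
force: [1.7, -1.6, 4.4]
width: 1.002
```

```bash
python3 st.py
```

```text
t 12.55 p [0.5472  0.03481 0.08643] yaw 2.4009 F [ 1.7  -1.56  4.42] Fx_t -2.31 Fy_t -0.00 M [-0.267 -0.511 -0.169] q6 -0.90
```

Call:
drive_tool:
  plan:
    - {"delta_pos":[0,0,0.04],"spin":0}
    - {"delta_pos":[0.04,-0.037,0.02],"spin":0}
    - {"delta_pos":[0.04,-0.037,0],"spin":0}
    - {"delta_pos":[0.02,-0.003,0],"spin":0}
    - {"delta_pos":[0,0,0],"spin":0}

```text
t: 12.97
position: [0.5571, 0.027, 0.0923]
orientation: [0.014, 0.361, 0.932, 0.002]
force: [0.6, 0.5, 0.5]
width: 1.004
```

```bash
python3 st.py; python3 mouth.py w7 w6
```

```text
t 12.97 p [0.55705 0.02699 0.09235] yaw 2.4018 F [0.56 0.53 0.53] Fx_t -0.06 Fy_t 0.77 M [ 0.008  0.004 -0.007] q6 -0.92
w6 mouth mm 22.98 yawL 2.369 yawR 2.375
w7 mouth mm 22.89 yawL 2.381 yawR 2.373
```

Call:
drive_tool:
  plan:
    - {"delta_pos":[-0.02,-0.003,-0.025],"spin":0}
    - {"delta_pos":[0,0,-0.018],"spin":0}
    - {"delta_pos":[0,0,-0.006],"spin":0}
    - {"delta_pos":[0,0,-0.002],"spin":0}
    - {"delta_pos":[-0.015,0.014,-0.004],"spin":0}
    - {"delta_pos":[-0.015,0.014,-0.0042],"spin":0}

```text
t: 13.52
position: [0.5527, 0.0288, 0.0866]
orientation: [0.016, 0.362, 0.932, 0.002]
force: [2.0, -2.8, 4.7]
width: 1.002
```

```bash
python3 st.py
```

```text
t 13.52 p [0.55273 0.02875 0.08661] yaw 2.4011 F [ 1.96 -2.85  4.71] Fx_t -3.37 Fy_t -0.78 M [-0.288 -0.395 -0.159] q6 -0.91
```

Call:
drive_tool:
  plan:
    - {"delta_pos":[-0.015,0.014,-0.0042],"spin":0}

```text
t: 13.6
position: [0.5516, 0.03, 0.0866]
orientation: [0.017, 0.362, 0.932, 0.002]
force: [1.0, -1.7, 4.2]
width: 0.999
```

```bash
python3 st.py
```

```text
t 13.60 p [0.5516  0.03001 0.0866 ] yaw 2.4009 F [ 0.97 -1.66  4.22] Fx_t -1.84 Fy_t -0.57 M [-0.099 -0.324 -0.117] q6 -0.91
```

Call:
drive_tool:
  plan:
    - {"delta_pos":[-0.015,0.014,-0.004],"spin":0}

```text
t: 13.68
position: [0.5503, 0.0314, 0.0865]
orientation: [0.017, 0.362, 0.932, 0.002]
force: [1.1, -2.0, 2.2]
width: 1.001
```

```bash
python3 st.py
```

```text
t 13.68 p [0.5503  0.03135 0.0865 ] yaw 2.4007 F [ 1.12 -1.98  2.17] Fx_t -2.16 Fy_t -0.70 M [-0.142 -0.401 -0.121] q6 -0.91
```

Call:
drive_tool:
  plan:
    - {"delta_pos":[-0.015,0.014,-0.0035],"spin":0}

```text
t: 13.77
position: [0.549, 0.0328, 0.0864]
orientation: [0.018, 0.362, 0.932, 0.002]
force: [1.5, -1.8, 4.5]
width: 1.0
```

```bash
python3 st.py
```

```text
t 13.77 p [0.54896 0.03279 0.0864 ] yaw 2.4006 F [ 1.51 -1.81  4.46] Fx_t -2.34 Fy_t -0.32 M [-0.186 -0.47  -0.133] q6 -0.90
```

Call:
drive_tool:
  plan:
    - {"delta_pos":[-0.015,0.014,-0.003],"spin":0}

```text
t: 13.85
position: [0.5476, 0.0342, 0.0863]
orientation: [0.018, 0.362, 0.932, 0.003]
force: [2.8, -2.7, 4.4]
width: 1.0
```

```bash
python3 st.py
```

```text
t 13.85 p [0.54757 0.03425 0.0863 ] yaw 2.4006 F [ 2.77 -2.68  4.45] Fx_t -3.85 Fy_t -0.10 M [-0.26  -0.521 -0.168] q6 -0.90
```

Call:
drive_tool:
  plan:
    - {"delta_pos":[0,0,0.04],"spin":0}
    - {"delta_pos":[0.04,-0.037,0.02],"spin":0}
    - {"delta_pos":[0.04,-0.037,0],"spin":0}
    - {"delta_pos":[0.02,-0.003,0],"spin":0}
    - {"delta_pos":[0,0,0],"spin":0}

```text
t: 14.27
position: [0.5572, 0.0265, 0.092]
orientation: [0.016, 0.362, 0.932, 0.002]
force: [0.2, 0.5, -0.5]
width: 0.999
```

```bash
python3 st.py; python3 mouth.py w8
```

```text
t 14.27 p [0.55724 0.02648 0.09197] yaw 2.4015 F [ 0.17  0.46 -0.45] Fx_t 0.18 Fy_t 0.45 M [ 0.032 -0.01  -0.031] q6 -0.92
w8 mouth mm 22.83 yawL 2.369 yawR 2.377
```

```bash
python3 - <<'E'
from mouth import *
rows=[]
K=np.array([.581,.0697]);xt=np.array([np.cos(2.385),np.sin(2.385)]);yt=np.array([xt[1],-xt[0]])
for n in("w3","w4","w5","w6","w7","w8"):
    d,s=load(n);T=np.linalg.inv(cam2world(d,s))
    # rectify top view, 0.1mm grid, x: yt -20..20, y: xt 50..-12 (plane z .0265)
    a=np.arange(-.02,.02,.0001);b=np.arange(.046,-.010,-.0001)
    A,B=np.meshgrid(a,b);P=np.stack([K[0]+A*yt[0]+B*xt[0],K[1]+A*yt[1]+B*xt[1],np.full_like(A,.0265)],-1)
    C=P@T[:3,:3].T+T[:3,3];u=(C@d["mtx"].T);u=u/u[...,2:]
    rows.append(cv2.remap(d["image"],u[...,0].astype(np.float32),u[...,1].astype(np.float32),cv2.INTER_CUBIC))
im=np.vstack([np.hstack([cv2.resize(r,(260,300)) for r in rows[i:i+3]]) for i in(0,3)])
cv2.imwrite("pics/rect.png",im)
E
```

```text
(no output)
```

View pics/rect.png

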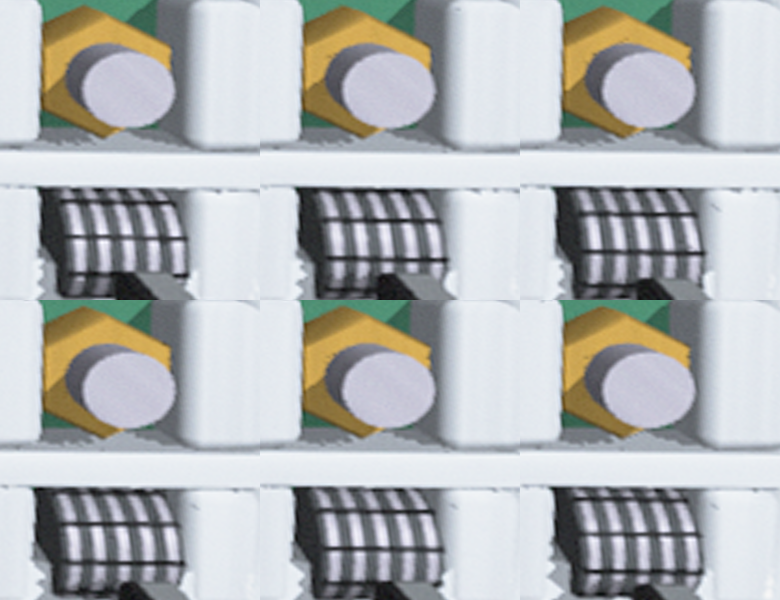

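The rectified views show the knurl rows shifting only about 2.5 mm in each of the last two strokes, though the finger travelled 10 mm. It is slipping, as it should near snug. I'll do one confirming stroke at about 5 N.

Call:
drive_tool:
  plan:
    - {"delta_pos":[-0.02,0.002,-0.025],"spin":0}
    - {"delta_pos":[0,0,-0.018],"spin":0}
    - {"delta_pos":[0,0,-0.006],"spin":0}
    - {"delta_pos":[0,0,-0.002],"spin":0}
    - {"delta_pos":[-0.015,0.014,-0.0045],"spin":0}
    - {"delta_pos":[-0.015,0.014,-0.0047],"spin":0}

```text
t: 14.82
position: [0.5532, 0.0287, 0.0865]
orientation: [0.018, 0.362, 0.932, 0.002]
force: [1.8, -3.7, 8.1]
width: 1.001
```

```bash
python3 st.py
```

```text
t 14.82 p [0.55318 0.02865 0.08646] yaw 2.4008 F [ 1.8  -3.66  8.11] Fx_t -3.80 Fy_t -1.48 M [-0.515 -0.463 -0.212] q6 -0.91
```

Call:
drive_tool:
  plan:
    - {"delta_pos":[-0.015,0.014,-0.0047],"spin":0}

```text
t: 14.9
position: [0.5521, 0.0298, 0.0865]
orientation: [0.019, 0.362, 0.932, 0.002]
force: [1.7, -2.1, 3.4]
width: 1.002
```

```bash
python3 st.py
```

```text
t 14.90 p [0.55213 0.02983 0.08652] yaw 2.4005 F [ 1.69 -2.08  3.37] Fx_t -2.65 Fy_t -0.39 M [-0.155 -0.374 -0.095] q6 -0.91
```

Call:
drive_tool:
  plan:
    - {"delta_pos":[-0.015,0.014,-0.0047],"spin":0}

```text
t: 14.98
position: [0.5509, 0.0311, 0.0864]
orientation: [0.02, 0.362, 0.932, 0.002]
force: [2.1, -2.1, 4.7]
width: 1.001
```

```bash
python3 st.py
```

```text
t 14.98 p [0.55095 0.03111 0.08644] yaw 2.4003 F [ 2.07 -2.12  4.65] Fx_t -2.96 Fy_t -0.17 M [-0.127 -0.36  -0.093] q6 -0.91
```

Call:
drive_tool:
  plan:
    - {"delta_pos":[-0.015,0.014,-0.0043],"spin":0}

```text
t: 15.07
position: [0.5497, 0.0325, 0.0863]
orientation: [0.02, 0.362, 0.932, 0.003]
force: [2.8, -3.4, 4.9]
width: 0.998
```

```bash
python3 st.py
```

```text
t 15.07 p [0.54967 0.03252 0.08632] yaw 2.4002 F [ 2.79 -3.38  4.93] Fx_t -4.34 Fy_t -0.61 M [-0.246 -0.543 -0.177] q6 -0.90
```

Call:
drive_tool:
  plan:
    - {"delta_pos":[-0.015,0.014,-0.0038],"spin":0}

```text
t: 15.15
position: [0.5484, 0.0339, 0.0862]
orientation: [0.021, 0.362, 0.932, 0.003]
force: [2.7, -3.3, 5.6]
width: 1.0
```

```bash
python3 st.py
```

```text
t 15.15 p [0.54839 0.0339  0.08618] yaw 2.4001 F [ 2.74 -3.25  5.63] Fx_t -4.21 Fy_t -0.55 M [-0.248 -0.549 -0.197] q6 -0.90
```

Call:
drive_tool:
  plan:
    - {"delta_pos":[0,0,0.04],"spin":0}
    - {"delta_pos":[0.04,-0.037,0.02],"spin":0}
    - {"delta_pos":[0.04,-0.037,0],"spin":0}
    - {"delta_pos":[0.02,-0.003,0],"spin":0}
    - {"delta_pos":[0,0,0],"spin":0}

```text
t: 15.57
position: [0.5583, 0.0261, 0.092]
orientation: [0.02, 0.362, 0.932, 0.002]
force: [0.1, 0.1, -0.1]
width: 1.0
```

```bash
python3 st.py; python3 mouth.py w9; python3 - <<'E'
from mouth import *
K=np.array([.581,.0697]);xt=np.array([np.cos(2.385),np.sin(2.385)]);yt=np.array([xt[1],-xt[0]])
for n in("w3","w4","w5","w6","w7","w8","w9"):
    d,s=load(n);T=np.linalg.inv(cam2world(d,s));g=cv2.cvtColor(d["image"],cv2.COLOR_BGR2GRAY)
    a=np.arange(-.0085,.002,.0003);b=np.arange(.009,-.006,-.0002)   # band over knurl columns
    A,B=np.meshgrid(a,b);P=np.stack([K[0]+A*yt[0]+B*xt[0],K[1]+A*yt[1]+B*xt[1],np.full_like(A,.0265)],-1)
    C=P@T[:3,:3].T+T[:3,3];u=C@d["mtx"].T;u=u/u[...,2:]
    r=cv2.remap(g,u[...,0].astype(np.float32),u[...,1].astype(np.float32),cv2.INTER_LINEAR).astype(float).mean(1)
    m=[i for i in range(2,len(r)-2) if r[i]==r[i-2:i+3].min() and r[i]<np.median(r)-20]
    print(n,"dark lines at x_t mm",[round(b[i]*1e3,1) for i in m])
E
```

```text
t 15.57 p [0.55828 0.02606 0.09195] yaw 2.4010 F [ 0.15  0.06 -0.14] Fx_t -0.07 Fy_t 0.14 M [ 0.015  0.036 -0.017] q6 -0.92
w9 mouth mm 22.77 yawL 2.366 yawR 2.376
w3 dark lines at x_t mm [np.float64(8.2), np.float64(1.8), np.float64(-5.0)]
w4 dark lines at x_t mm [np.float64(4.8), np.float64(-2.4)]
w5 dark lines at x_t mm [np.float64(6.0), np.float64(-1.0)]
w6 dark lines at x_t mm [np.float64(4.2), np.float64(-3.0)]
w7 dark lines at x_t mm [np.float64(6.6), np.float64(-0.4)]
w8 dark lines at x_t mm [np.float64(2.4), np.float64(-4.6)]
w9 dark lines at x_t mm [np.float64(4.4), np.float64(-2.8)]
```

The tangential force now rises to about 4 N (worm drag alone is 2 N), and the finger slips over most of each stroke. The mouth reading has levelled off (22.98, 22.89, 22.83, 22.77), so I take it as snug and stop rolling. Next I'll plan the handle push and check for obstacles.

```bash
cat >plan.py <<'E'
from h import *
nut=np.array([.5573,.0913]);psi0=2.376-np.pi
rot=lambda a:np.array([[np.cos(a),-np.sin(a)],[np.sin(a),np.cos(a)]])
def tcp(th,back,along=.175): # th = clockwise turn
    p=psi0-th;h=rot(p-.39)@[1,0];push=np.array([h[1],-h[0]])
    return nut+rot(p)@[.045,0]+along*h-back*push, np.arctan2(push[1],push[0])%(2*np.pi)
E
python3 - <<'E'
from plan import *
np.set_printoptions(precision=4,suppress=True)
for al in(.12,.175):
    for th in(0,.2,.4,.6,.785): print(al,th,*tcp(th,.024,al))
    print("start",tcp(0,.032,al))
for n in("scene","side"):
    d=dict(np.load(n+"0.npz"));c=cloud(d);ok=d["z_map"]>0
    for x0 in(.66,.70,.72,.74,.76,.78):
        m=ok&(abs(c[...,0]-x0)<.01)&(c[...,1]>-.16)&(c[...,1]<.02);print(n,x0,"max z",c[m][:,2].max() if m.any() else None)
E
```

```text
0.12 0 [ 0.6601 -0.04  ] 3.5567963267948963
0.12 0.2 [ 0.632  -0.0578] 3.3567963267948966
0.12 0.4 [ 0.6009 -0.0697] 3.1567963267948964
0.12 0.6 [ 0.568  -0.0751] 2.9567963267948962
0.12 0.785 [ 0.5372 -0.0743] 2.771796326794896
start (array([ 0.6674, -0.0368]), np.float64(3.5567963267948963))
0.175 0 [ 0.6823 -0.0903] 3.5567963267948963
0.175 0.2 [ 0.6437 -0.1115] 3.3567963267948966
0.175 0.4 [ 0.6017 -0.1247] 3.1567963267948964
0.175 0.6 [ 0.5579 -0.1292] 2.9567963267948962
0.175 0.785 [ 0.5173 -0.1255] 2.771796326794896
start (array([ 0.6896, -0.0871]), np.float64(3.5567963267948963))
scene 0.66 max z 0.02544951252673311
scene 0.7 max z 0.011651869218769262
scene 0.72 max z 0.009037747085133052
scene 0.74 max z 0.008838931335924283
scene 0.76 max z 0.15154254697686498
scene 0.78 max z 0.16623118626909072
side 0.66 max z 0.02665565616358223
side 0.7 max z 0.010529801694320717
side 0.72 max z 0.011224295470144141
side 0.74 max z 0.010676847652846155
side 0.76 max z 0.155579323911669
side 0.78 max z 0.17218085040791392
```

Call:
drive_tool:
  plan:
    - {"delta_pos":[0.1,-0.1,0.3],"spin":1}
    - {"delta_pos":[0.1,-0.15,0.3],"spin":1}
    - {"delta_pos":[0.1,-0.15,0.1],"spin":1}
    - {"delta_pos":[0.1,-0.15,0],"spin":1}
    - {"delta_pos":[0.1,-0.15,0],"spin":1}
    - {"delta_pos":[0.1,-0.15,0],"spin":1}
    - {"delta_pos":[0.1,-0.1,0],"spin":1}
    - {"delta_pos":[0.1,-0.1,0],"spin":1}
    - {"delta_pos":[0.1,0,0],"spin":1}
    - {"delta_pos":[0,0,0],"spin":1}
    - {"delta_pos":[0,0,0],"spin":1}
  gripper: 1
  newtons: 20

```text
t: 16.53
position: [0.65, -0.0845, 0.1623]
orientation: [0.013, -0.202, 0.979, 0.011]
force: [-0.1, -0.5, -0.2]
width: 0.002
```

```bash
python3 st.py; python3 -c "
from h import *
s=get_state();d=snapshot('wrist');np.savez('w10.npz',**d,pos=s['position'],ori=s['orientation']);cv2.imwrite('pics/w10.png',d['image'])"
```

```text
t 16.53 p [ 0.64995 -0.08448  0.16233] yaw 3.5490 F [-0.06 -0.51 -0.18] Fx_t -0.30 Fy_t -0.42 M [ 0.03   0.04  -0.017] q6 -2.24
```

View pics/w10.png

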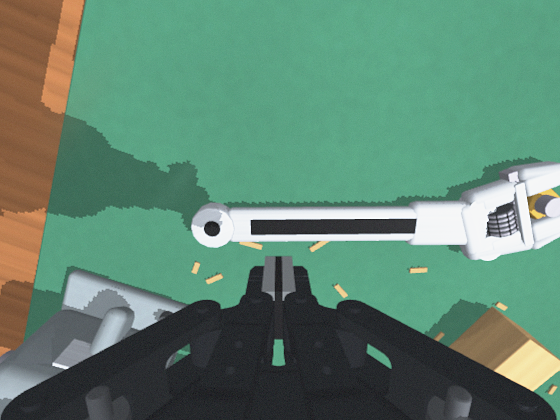

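The view shows the handle running horizontally from (212,227) to (460,225), and the closed fingertip at (279,262) on its +x side.

```bash
python3 - <<'E'
from mouth import *
from plan import tcp,nut
np.set_printoptions(precision=4,suppress=True)
d,s=load("w10");x=s["orientation"];Rm=R.from_quat([x[1],x[2],x[3],x[0]]).as_matrix();print("tool z",Rm[:,2],"tip offset",Rm@[0,0,.073])
m=(cv2.cvtColor(d["image"],cv2.COLOR_BGR2GRAY)<60)
P=[]
for u in range(265,405,5):
    v=np.where(m[212:242,u])[0]+212
    if len(v)>5: P.append(ray(d,(u,(v.min()+v.max())/2),.0205,s)[:2])
P=np.array(P,np.float32);L=cv2.fitLine(P,cv2.DIST_HUBER,0,1e-4,1e-4).ravel();print("groove line",L,"yaw",np.arctan2(L[1],L[0]),"->model -1.156",P[0],P[-1])
h=np.array([np.cos(-1.156),np.sin(-1.156)]);print("model offset mm of line from measured", (tcp(0,0,.14)[0]-L[2:])@[-L[1],L[0]]*1e3)
t=(d["image"][...,0]>0)
for b in(.024,.034): print(b,tcp(0,b,.14))
E
```

```text
tool z [ 0.021   0.026  -0.9994] tip offset [ 0.0015  0.0019 -0.073 ]
groove line [ 0.4006 -0.9163  0.6345 -0.0453] yaw -1.1586429 ->model -1.156 [ 0.6541 -0.0906] [0.6147 0.0002]
model offset mm of line from measured 1.637705370035765
0.024 (array([ 0.6682, -0.0583]), np.float64(3.5567963267948963))
0.034 (array([ 0.6773, -0.0543]), np.float64(3.5567963267948963))
```

Call:
drive_tool:
  plan:
    - {"delta_pos":[0.15,0.15,0],"spin":0}
    - {"delta_pos":[0.13,0.15,0],"spin":0}
    - {"delta_pos":[0,0,0],"spin":0}
    - {"delta_pos":[0,0,-0.2],"spin":0}
    - {"delta_pos":[0,0,-0.2],"spin":0}
    - {"delta_pos":[0,0,-0.15],"spin":0}
    - {"delta_pos":[0,0,-0.05],"spin":0}
    - {"delta_pos":[0,0,0],"spin":0}

```text
t: 17.25
position: [0.6779, -0.0534, 0.0993]
orientation: [0.012, -0.198, 0.98, 0.011]
force: [-0.2, -0.4, -0.1]
width: 0.001
```

```bash
python3 st.py
```

```text
t 17.25 p [ 0.67786 -0.05337  0.09927] yaw 3.5402 F [-0.19 -0.38 -0.07] Fx_t -0.12 Fy_t -0.41 M [-0.02  -0.013 -0.003] q6 -2.18
```

Down another 13 mm, slowly, watching for touch.

Call:
drive_tool:
  plan:
    - {"delta_pos":[0,0,-0.06],"spin":0}
    - {"delta_pos":[0,0,-0.04],"spin":0}
    - {"delta_pos":[0,0,-0.02],"spin":0}
    - {"delta_pos":[0,0,0],"spin":0}

```text
t: 17.58
position: [0.6782, -0.0538, 0.0883]
orientation: [0.013, -0.197, 0.98, 0.01]
force: [-0.2, -0.2, 0.5]
width: 0.001
```

```bash
python3 st.py; python3 -c "
from plan import *
for th in np.arange(0,1.0,.1):
    p,y=tcp(th,.024,.14);print(round(th,2),p.round(4),round(y,3))"
```

```text
t 17.58 p [ 0.67815 -0.05385  0.08835] yaw 3.5374 F [-0.15 -0.2   0.46] Fx_t -0.02 Fy_t -0.25 M [-0.003 -0.004  0.027] q6 -2.18
0.0 [ 0.6682 -0.0583] 3.557
0.1 [ 0.6527 -0.0686] 3.457
0.2 [ 0.6362 -0.0774] 3.357
0.3 [ 0.619  -0.0844] 3.257
0.4 [ 0.6012 -0.0897] 3.157
0.5 [ 0.5829 -0.0932] 3.057
0.6 [ 0.5643 -0.0948] 2.957
0.7 [ 0.5457 -0.0946] 2.857
0.8 [ 0.5272 -0.0925] 2.757
0.9 [ 0.509  -0.0886] 2.657
```

Call:
drive_tool:
  plan:
    - {"delta_pos":[-0.03,-0.015,-0.02],"spin":0}
    - {"delta_pos":[-0.055,-0.03,0],"spin":0}
    - {"delta_pos":[-0.055,-0.035,0],"spin":-0.3}
    - {"delta_pos":[-0.055,-0.035,0],"spin":-0.3}
    - {"delta_pos":[-0.055,-0.033,0],"spin":-0.3}
    - {"delta_pos":[-0.055,-0.03,0],"spin":-0.3}
    - {"delta_pos":[-0.055,-0.03,0],"spin":-0.3}

```text
t: 18.17
position: [0.64, -0.0763, 0.0881]
orientation: [0.016, -0.116, 0.993, 0.009]
force: [1.9, 1.8, -0.4]
width: -0.004
```

```bash
python3 st.py
```

```text
t 18.17 p [ 0.63998 -0.07631  0.08812] yaw 3.3734 F [ 1.87  1.76 -0.43] Fx_t -0.20 Fy_t 2.56 M [ 0.341 -0.391 -0.043] q6 -2.06
```

Call:
drive_tool:
  plan:
    - {"delta_pos":[-0.055,-0.025,-0.005],"spin":-0.3}
    - {"delta_pos":[-0.055,-0.022,-0.005],"spin":-0.3}
    - {"delta_pos":[-0.055,-0.02,-0.005],"spin":-0.3}
    - {"delta_pos":[-0.055,-0.018,-0.005],"spin":-0.3}
    - {"delta_pos":[-0.055,-0.016,-0.005],"spin":-0.3}
    - {"delta_pos":[-0.055,-0.014,-0.005],"spin":-0.3}
    - {"delta_pos":[-0.055,-0.012,0],"spin":-0.3}
    - {"delta_pos":[-0.055,-0.01,0],"spin":-0.3}

```text
t: 18.83
position: [0.5921, -0.0922, 0.0888]
orientation: [0.022, 0.02, 1.0, 0.007]
force: [3.7, 1.5, -1.6]
width: 0.001
```

```bash
python3 st.py
```

```text
t 18.83 p [ 0.59206 -0.09223  0.08877] yaw 3.1008 F [ 3.67  1.5  -1.59] Fx_t -1.69 Fy_t 3.58 M [ 0.098 -0.494 -0.05 ] q6 -1.84
```

Call:
drive_tool:
  plan:
    - {"delta_pos":[-0.055,-0.008,-0.01],"spin":-0.3}
    - {"delta_pos":[-0.055,-0.006,-0.01],"spin":-0.3}
    - {"delta_pos":[-0.055,-0.004,-0.01],"spin":-0.3}
    - {"delta_pos":[-0.055,-0.003,-0.005],"spin":-0.3}
    - {"delta_pos":[-0.055,-0.001,-0.005],"spin":-0.3}
    - {"delta_pos":[-0.055,0,-0.005],"spin":-0.3}
    - {"delta_pos":[-0.055,0,-0.005],"spin":-0.3}

```text
t: 19.42
position: [0.5518, -0.0965, 0.0884]
orientation: [0.03, 0.139, 0.99, 0.004]
force: [4.3, 0.7, 1.0]
width: 0.001
```

```bash
python3 st.py; python3 - <<'E'
from mouth import *
s=get_state();d=snapshot("wrist");np.savez("w11.npz",**d,pos=s["position"],ori=s["orientation"]);cv2.imwrite("pics/w11.png",d["image"])
d=snapshot("scene");np.savez("s11.npz",**d)
E
```

```text
t 19.42 p [ 0.55177 -0.09653  0.0884 ] yaw 2.8622 F [4.25 0.75 1.02] Fx_t -2.63 Fy_t 3.43 M [ 0.238 -0.613 -0.036] q6 -1.62
```

View pics/w11.png

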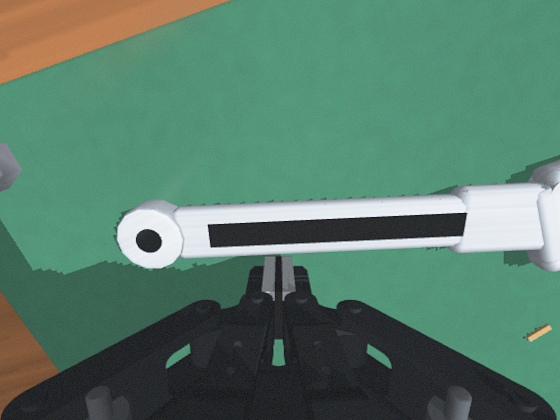

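The finger is pushing cleanly on the handle near (280,252), with the eye at (149,240). I'll measure the handle's turn with the groove line.

```bash
cat >gro.py <<'E'
from mouth import *
def groove(n):
    d,s=load(n);g=cv2.cvtColor(d["image"],cv2.COLOR_BGR2GRAY);m=((g<60)).astype(np.uint8)
    m=cv2.morphologyEx(m,cv2.MORPH_OPEN,np.ones((3,3)));k,lab,st,ce=cv2.connectedComponentsWithStats(m)
    b=max((i for i in range(1,k) if st[i,2]>90 and st[i,3]<90 and st[i,4]<8000),key=lambda i:st[i,4])
    r=cv2.minAreaRect(np.argwhere(lab==b)[:,::-1].astype(np.float32));bx=cv2.boxPoints(r);bx=sorted(bx,key=lambda p:p[0])
    a=(bx[0]+bx[1])/2;e=(bx[2]+bx[3])/2;A=ray(d,a,.0205,s);E=ray(d,e,.0205,s);v=A-E
    print(n,"px",a,e,"len mm %.1f"%(np.linalg.norm(v)*1e3),"yaw %.4f"%np.arctan2(v[1],v[0]),"turn %.4f"%(-1.1586-np.arctan2(v[1],v[0])),A[:2],E[:2])
if __name__=="__main__":
    for n in sys.argv[1:]: groove(n)
E
python3 gro.py w10 w11
```

```text
w10 px [250.94104 226.86597] [415.0605  225.28787] len mm 120.4 yaw -1.1590 turn 0.0004 [ 0.65840158 -0.09994039] [0.61021365 0.01039014]
w11 px [208.38904 235.48213] [465.4903  223.68849] len mm 121.6 yaw -1.8072 turn 0.6486 [ 0.52403177 -0.12227136] [ 0.55251548 -0.00403503]
```

Call:
drive_tool:
  plan:
    - {"delta_pos":[-0.055,0.003,-0.005],"spin":-0.3}
    - {"delta_pos":[-0.055,0.004,-0.005],"spin":-0.3}
    - {"delta_pos":[-0.055,0.005,-0.005],"spin":-0.3}
    - {"delta_pos":[-0.045,0.006,-0.005],"spin":-0.3}
    - {"delta_pos":[0,0,0],"spin":0}

```text
t: 19.93
position: [0.531, -0.0957, 0.0884]
orientation: [0.033, 0.201, 0.979, 0.002]
force: [-1.1, 0.5, 0.7]
width: -0.005
```

```bash
python3 st.py; python3 - <<'E'
from mouth import *
s=get_state();d=snapshot("wrist");np.savez("w12.npz",**d,pos=s["position"],ori=s["orientation"])
E
python3 gro.py w12; python3 st.py
```

```text
t 19.93 p [ 0.531   -0.09575  0.08838] yaw 2.7372 F [-1.08  0.47  0.7 ] Fx_t 1.11 Fy_t -0.38 M [-0.036 -0.028 -0.009] q6 -1.50
w12 px [210.39526 235.58633] [467.6092  220.15347] len mm 121.3 yaw -1.9171 turn 0.7585 [ 0.50104792 -0.11711446] [ 0.54222236 -0.0030124 ]
t 19.98 p [ 0.53125 -0.09584  0.08847] yaw 2.7391 F [ 0.25 -0.33 -0.93] Fx_t -0.41 Fy_t -0.08 M [ 0.022 -0.04  -0.02 ] q6 -1.50
```

Call:
drive_tool:
  plan:
    - {"delta_pos":[-0.035,0.006,0],"spin":-0.2}
    - {"delta_pos":[-0.035,0.006,0],"spin":-0.2}
    - {"delta_pos":[0,0,0],"spin":0}

```text
t: 20.23
position: [0.5243, -0.095, 0.0886]
orientation: [0.033, 0.22, 0.975, 0.001]
force: [1.5, 0.3, -0.0]
width: 0.003
```

```bash
python3 st.py; python3 - <<'E'
from mouth import *
s=get_state();d=snapshot("wrist");np.savez("w13.npz",**d,pos=s["position"],ori=s["orientation"])
E
python3 gro.py w13
```

```text
t 20.23 p [ 0.52426 -0.09496  0.08863] yaw 2.6974 F [ 1.48  0.29 -0.05] Fx_t -0.89 Fy_t 1.21 M [ 0.016 -0.118  0.003] q6 -1.46
w13 px [211.38928 235.9942 ] [468.6681  219.28781] len mm 121.5 yaw -1.9515 turn 0.7929 [ 0.49398821 -0.11495526] [ 0.53913387 -0.00214951]
```

The turn is 0.793 rad. I'll back off, lift and inspect the nut.

Call:
drive_tool:
  plan:
    - {"delta_pos":[0.1,0,0],"spin":0}
    - {"delta_pos":[0.05,0,0.2],"spin":0}
    - {"delta_pos":[0,0,0.3],"spin":-1}
    - {"delta_pos":[0,0.3,0.1],"spin":-1}
    - {"delta_pos":[0,0.3,0],"spin":-1}
    - {"delta_pos":[0,0.3,0],"spin":-1}
    - {"delta_pos":[0,0.3,0],"spin":-1}
    - {"delta_pos":[0,0.2,0],"spin":-1}
    - {"delta_pos":[0,0,0],"spin":-1}
    - {"delta_pos":[0,0,0],"spin":-1}
    - {"delta_pos":[0,0,0],"spin":0}

```text
t: 21.2
position: [0.545, 0.052, 0.1518]
orientation: [0.03, 0.597, 0.802, -0.011]
force: [0.0, 0.1, -0.2]
width: -0.001
```

```bash
python3 st.py; python3 - <<'E'
from mouth import *
s=get_state();d=snapshot("wrist");np.savez("w14.npz",**d,pos=s["position"],ori=s["orientation"])
d2=snapshot("side");a=cv2.imread("pics/side0.png")
g=cv2.resize(d["image"],(533,400));cv2.imwrite("pics/w14.png",np.hstack([d["image"][60:420,100:460],d2["image"][60:420,100:500]]))
# brass mask angle
im=cv2.cvtColor(d["image"],cv2.COLOR_BGR2HSV);m=cv2.inRange(im,(15,120,90),(32,255,255));print(m.sum()/255)
E
python3 gro.py w14
```

```text
t 21.20 p [0.54501 0.05204 0.15176] yaw 1.8622 F [ 0.03  0.13 -0.16] Fx_t 0.07 Fy_t 0.12 M [0.012 0.005 0.022] q6 -0.29
454.0Traceback (most recent call last):
  File "gro.py", line 10, in <module>
    for n in sys.argv[1:]: groove(n)
                           ~~~~~~^^^
  File "gro.py", line 5, in groove
    b=max((i for i in range(1,k) if st[i,2]>90 and st[i,3]<90 and st[i,4]<8000),key=lambda i:st[i,4])
ValueError: max() iterable argument is empty
```

View pics/w14.png

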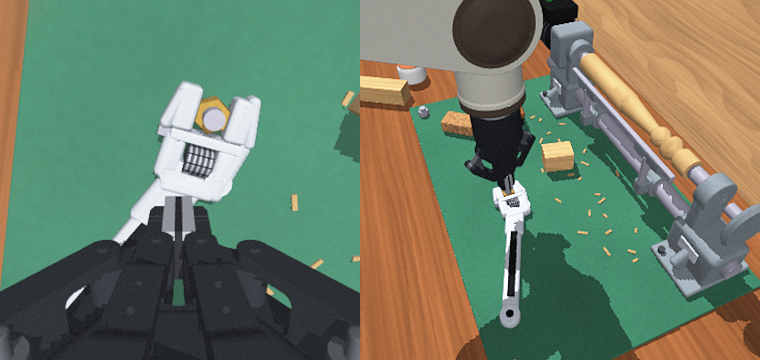

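```bash
python3 - <<'E'
from mouth import *
for n in("w1","w9","w14"):
    d,s=load(n);im=cv2.cvtColor(d["image"],cv2.COLOR_BGR2HSV);m=cv2.inRange(im,(12,90,60),(34,255,255))
    m[:, :230]=0;m[:,460:]=0;m[280:]=0
    c=max(cv2.findContours(m,0,cv2.CHAIN_APPROX_NONE)[0],key=cv2.contourArea);h=cv2.convexHull(c);p=cv2.approxPolyDP(h,1.5,True)[:,0]
    W=np.array([ray(d,q,.006 if False else .018,s)[:2] for q in p]);e=np.roll(W,-1,0)-W
    print(n,[(tuple(int(t) for t in a),round(np.linalg.norm(v)*1e3,1),round(np.degrees(np.arctan2(v[1],v[0]))%60,1)) for a,v in zip(p,e)])
d,s=load("w14");cv2.imwrite("pics/w14c.png",cv2.resize(d["image"][130:270,240:380],(590,590),interpolation=cv2.INTER_CUBIC))
E
```

```text
w1 [((459, 279), np.float64(45.3), np.float64(47.5)), ((396, 278), np.float64(9.1), np.float64(57.5)), ((389, 269), np.float64(37.6), np.float64(17.6)), ((439, 245), np.float64(19.4), np.float64(12.8)), ((459, 260), np.float64(15.1), np.float64(28.0))]
w9 [((374, 158), np.float64(13.9), np.float64(17.4)), ((398, 173), np.float64(2.2), np.float64(49.6)), ((400, 177), np.float64(2.9), np.float64(15.4)), ((399, 183), np.float64(14.5), np.float64(45.5)), ((380, 208), np.float64(4.4), np.float64(0.6)), ((371, 210), np.float64(10.1), np.float64(17.3)), ((354, 200), np.float64(16.8), np.float64(15.8)), ((358, 165), np.float64(6.2), np.float64(18.8)), ((370, 158), np.float64(1.9), np.float64(47.4))]
w14 [((316, 156), np.float64(10.9), np.float64(30.7)), ((327, 168), np.float64(4.9), np.float64(5.5)), ((329, 175), np.float64(10.2), np.float64(26.6)), ((323, 189), np.float64(11.7), np.float64(30.2)), ((306, 193), np.float64(10.8), np.float64(31.6)), ((295, 182), np.float64(4.8), np.float64(39.8)), ((296, 175), np.float64(11.1), np.float64(27.4)), ((302, 159), np.float64(9.2), np.float64(28.7))]
```

View pics/w14c.png

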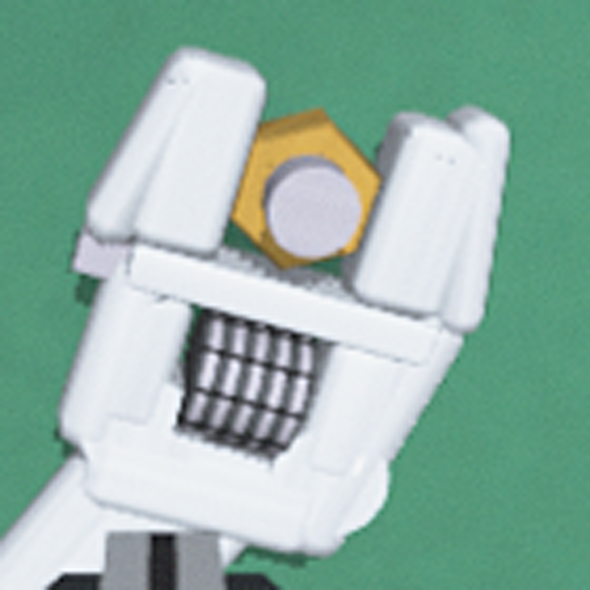

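```bash
python3 st.py; python3 -c "
from bench import close_job
print(close_job())"
```

```text
t 21.30 p [0.54488 0.05136 0.15167] yaw 1.8702 F [-0.04 -0.24 -0.88] Fx_t -0.13 Fy_t -0.20 M [ 0.029  0.022 -0.003] q6 -0.30
the job is handed in; nothing more can be done
None
```

I closed the jaws onto the nut with one fingertip on the knurl, then pushed the handle clockwise about an eighth of a turn. I backed off clear of everything and handed the job in at 21.3 s. The robot gave no verdict.

**Snugging the jaws:** It took eight strokes at about 3–6 N. By the end the mouth reading had levelled off (24.96 down to 22.77 mm raw edge measure, biased high). The drag force had risen to about 4 N, and the finger slipped for most of each stroke. I took that as snug.

**Turning the nut:**
- **Handle:** the groove line on the handle turned 0.793 rad, against a target of 0.785.
- **Nut:** the hex itself read about 47° ± 2°, against a target of 45°, so it agrees within its coarser accuracy.
- **Fit:** the nut's flats line up with the jaws within about 1.5°, with no visible gap.

**Checks that were less clean:**
- **Force above 6 N:** the force reading has about 0.5 N of noise. Earlier strokes read 6–10 N at moments, and the last stroke read 8.1 N once before falling back to 3–6 N. The early ones came before the jaws were snug.
- **Possible bruising:** that 8.1 N reading came when the jaws were nearly or already snug, so I cannot rule out a slight bruise. The knurl still crept about 2 mm per stroke at the end.
- **Bystanders:** nothing in the last side view suggested the offcut or the cork block had moved, but I did not measure them. The brush was hidden by the arm in that view. The arm did not work near any of them.

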